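# Refill the tea tin from the gift box

### The job

Refill the steel tea tin from the gift box standing on the clamping board: first slide the board's jaw up snug against the box so that the two jaws hold its base down, draw the box's deep, tight lid straight up off the base, and stand it open side down on the counter. Then prise the tea tin's snug lid up with the butter knife under its tab, lay the knife down on the counter, lift the lid off, put every carton of tea into the tin and press the lid fully home again. The base of the gift box must stay down on the board throughout, and the mug, the soap bottle and the sugar jar are to be left where they are.

Things in the scene. Friction and masses are not known exactly. Their poses are not given: they have to be found in the camera images.
- board: wooden one-handed preparation board, fixed, 270 (x) by 240 (y) by 15 mm; origin on the counter, z up, wood from x -165 to +105 mm. Sliding jaw on the -x side, fixed grey jaw on the +x side: a bar 30 mm high, 200 mm long in y, its face at x = +60 mm; a lip on that face, 8 to 13 mm above the wood, reaches 5.5 mm over the box's foot flange
- jaw (a joint): travel of the sliding jaw in m along the board's +x, 0 (open) to 0.048. Its face is at board x = -61 mm + travel, 200 mm long in y, with the same kind of lip. With the box pressed against the fixed jaw it is snug at about 0.045. It slides stiffly (5 N; about 11 N while pushing the box) and stays where it is left
- jaw_knob (a point): grip point on the upright black round knob of the sliding jaw (28 mm across, standing from 31 to 95 mm above the counter); the point is on its axis, 70 mm above the counter, 65 mm behind the jaw's face (board -x). Orientation as the board's
- giftbase: loose metal base of the gift box, 0.3 kg; origin at the centre of its underside, long axis y. Foot flange 76 (x) by 206 (y) by 6 mm; walls 52 by 182 mm outside, up to 50 mm above the underside; four compartments in a row along y, 44.5 mm apart. Starts between the jaws on the board's wood (15 mm above the counter). Closed jaws let it rise only about 2 mm
- giftlid_mid (a point): centre (half-way up) of the gift box's deep metal lid, 61 (x) by 191 (y) by 95 mm high, open below, walls 3 mm, 0.14 kg. In place its lower rim rests on the flange, so this point is 53.5 mm above the base's underside and the top 101 mm. Sprung ribs hold it tight (about 12 N) for the first 35 mm or so of the draw; it must rise 90 mm to clear the cartons
- carton0_mid (a point): centre of an upright plain carton of tea, 38 by 38 by 88 mm high (z), 40 to 85 g, standing on the flange plate inside the gift box (its top is 94 mm above the underside of the base, 44 mm above the base's walls); some compartments start empty: None if absent
- carton1_mid (a point): centre of an upright plain carton of tea, 38 by 38 by 88 mm high (z), 40 to 85 g, standing on the flange plate inside the gift box (its top is 94 mm above the underside of the base, 44 mm above the base's walls); some compartments start empty: None if absent
- carton2_mid (a point): centre of an upright plain carton of tea, 38 by 38 by 88 mm high (z), 40 to 85 g, standing on the flange plate inside the gift box (its top is 94 mm above the underside of the base, 44 mm above the base's walls); some compartments start empty: None if absent
- carton3_mid (a point): centre of an upright plain carton of tea, 38 by 38 by 88 mm high (z), 40 to 85 g, standing on the flange plate inside the gift box (its top is 94 mm above the underside of the base, 44 mm above the base's walls); some compartments start empty: None if absent
- teatin: steel tea tin, fixed; origin at the centre of its underside, z up, prising ledge on its -x side. Outside 123 (x) by 178 (y) by 110 mm high, walls 4 mm, inner floor 4 mm up. The ledge is 80 mm wide (y), sticks out from x = -61.5 to -91.5 mm, its top 103.5 mm above the counter: its outer edge is the fulcrum for the knife
- tealid_tab (a point): middle of the outer edge of the tab on the tea tin's lid, half-way through its 4 mm thickness; orientation is the lid's. Tab 60 mm wide (y), reaching 28 mm out from the tin's wall. With the lid home this point is at tin x = -89.5 mm, z = 112 mm and there is a 6.5 mm gap between tab and ledge. Prised up 9 mm or more at the tab, the lid clicks free and stays ajar, loose to lift off
- tealid_grip (a point): middle of the wooden grip bar on the tea tin's lid, 70 mm long (lid x), 16 mm wide (lid y), standing 4 to 30 mm above the plate's underside; the point is 18 mm above the plate's underside, at the lid's middle, 89.5 mm from the tab's edge
- knife_grip (a point): point in the wooden handle of the butter knife, half-way up, 25 mm behind the blade's root; x points to the tip, z up. Handle 90 long (65 mm behind to 25 mm ahead of this point), 20 wide, 24 mm high; blade 18 mm wide, 3 mm thick, at half the handle's height, its tip 106 mm ahead of this point. 0.09 kg. Lying, the point is 12 mm above the counter
- knife_tip (a point): the tip of the knife's blade (round end, 18 mm wide, 3 mm thick), in the middle of its thickness. Once the lid has clicked up, draw the blade back out: pushed further in it can shove the lid off the nub, which then drops shut
- mug: white mug, 82 mm across, 95 mm high, leave alone; origin at the centre of its underside
- soap: bottle of washing-up liquid, 64 mm across, 190 mm high, leave alone; origin at the centre of its underside
- sugar: glass sugar jar, 80 mm across, 100 mm high, leave alone; origin at the centre of its underside
- tealid: the tea tin's lid, 0.16 kg: origin mid-underside of its plate, x from the tab inwards. Plate 125 by 180 by 4 mm on the tin's walls; below it a plug 99 by 150 by 14 mm and round beads 1 to 1.5 mm clear of the tin's walls; the bead under the tab clicks below a sprung nub in the tin's front wall (about 12 N). Closes by pressing its top down at x = -52 mm (15 N). Off the tin it lies on its 14 mm plug
- knife: the butter knife as a whole; origin on its underside below the root of the blade
- giftlid: the gift box's lid as a whole; origin at the centre of its lower rim
Not all that is in view belongs to the job. What is shaped like the knife but purple is not meant.

How it is judged:
On the way, in this order (a step that is already met when the one before it is completed fails the run):
1. the sliding jaw is up snug against the gift box, whose base is held by both jaws (value of joint jaw above 0.041 m and x of giftbase in the frame of board above 0.016 m and z of giftbase in the frame of board below 0.02 m), for 0.2 s.
2. the gift box's lid is drawn straight up clear of the base's walls (z of giftlid_mid in the frame of giftbase between 0.1 and 0.135 m and horizontal distance between giftlid_mid and giftbase below 0.015 m and angle between the z axis of giftlid_mid and the z axis of giftbase, either way round below 0.12 rad).
3. the tea tin's lid is prised up at its tab by the knife, not by hand, and has risen more than 3 mm (z of tealid_tab in the frame of teatin above 0.1155 m and contact force between knife and tealid above 0.2 N and contact force between the fingers and tealid below 0.2 N and horizontal distance between tealid_grip and teatin below 0.02 m).
4. every carton of tea is in the tea tin, the lid still off (x of carton0_mid in the frame of teatin between -0.05 and 0.05 m and y of carton0_mid in the frame of teatin between -0.08 and 0.08 m and x of carton1_mid in the frame of teatin between -0.05 and 0.05 m and y of carton1_mid in the frame of teatin between -0.08 and 0.08 m and x of carton2_mid in the frame of teatin between -0.05 and 0.05 m and y of carton2_mid in the frame of teatin between -0.08 and 0.08 m and x of carton3_mid in the frame of teatin between -0.05 and 0.05 m and y of carton3_mid in the frame of teatin between -0.08 and 0.08 m and z of each of carton0_mid, carton1_mid, carton2_mid, carton3_mid in the frame of teatin below 0.075 m and horizontal distance between tealid_grip and teatin above 0.05 m), for 0.2 s.
At the end, for the whole second after the job is handed in: Every carton of tea is in the tea tin; the tea tin's lid is pressed home (within 2.5 mm of fully down at its tab and its middle); the gift box's lid stands open side down on the counter; the knife lies on the counter; the gift box's base is still down on the board (within 5 mm); all is at rest (x of carton0_mid in the frame of teatin between -0.05 and 0.05 m and y of carton0_mid in the frame of teatin between -0.08 and 0.08 m and x of carton1_mid in the frame of teatin between -0.05 and 0.05 m and y of carton1_mid in the frame of teatin between -0.08 and 0.08 m and x of carton2_mid in the frame of teatin between -0.05 and 0.05 m and y of carton2_mid in the frame of teatin between -0.08 and 0.08 m and x of carton3_mid in the frame of teatin between -0.05 and 0.05 m and y of carton3_mid in the frame of teatin between -0.08 and 0.08 m and z of each of carton0_mid, carton1_mid, carton2_mid, carton3_mid in the frame of teatin below 0.075 m and z of tealid_tab in the frame of teatin below 0.1145 m and z of tealid_grip in the frame of teatin below 0.1305 m and horizontal distance between tealid_grip and teatin below 0.006 m and height (world z) of giftlid_mid between 0.042 and 0.053 m and angle between giftlid_mid's own z axis and vertical below 0.1 rad and height (world z) of knife_grip below 0.02 m and height (world z) of knife_tip below 0.03 m and z of giftbase in the frame of board below 0.02 m and linear speed of each of tealid, giftlid, knife below 0.02 m/s); the robot touches nothing.
It fails at once if the gift box's base rises more than 8 mm off the board (z of giftbase in the frame of board above 0.023 m).
It fails at once if the mug, the soap bottle or the sugar jar is moved by more than 30 mm (distance of any of mug, soap, sugar from where it was at the start of the episode above 0.03 m).
Of carton0, carton1, carton2, carton3 only 2 to 4 are there at a start; the rules pass over those that are not, and their reading is None.
At some moment in a run one of knife, tealid may be knocked a few centimetres aside while the robot is not near it.
It also fails if it takes over 210 s, if anything falls off the work surface, if the arm or the gripper's body presses on something with over 40 N, if the wrist force passes 120 N, or if a joint passes its speed limit or range.

### The arm

A 6-joint arm with a two-finger parallel gripper is mounted at the origin on the work surface. World frame = base frame: x ahead of the robot, y to its left, z up, the work surface at z = 0. Lengths are in m, angles in rad, forces in N, time in s.
With the tool pointing down it reaches from about 0.35 to 0.775 m from the base axis. Payload 7.3 kg.
Tool frame: the origin (TCP) lies midway between the tips of the shut fingers; the grasp point (between the pads) lies 19 mm behind it (robot.grip_depth is the z of the grasp point in the tool frame, in m); z points along the fingers, y is the line along which they close (so a half turn about z gives the same grasp; the last joint's range is limited). The gripper opens to 92 mm and grips with 3 to 60 N. Pads are 19 mm wide; open, the fingers measure 130 mm over their backs; the gripper's body (75 mm by 190 mm) begins 47 mm behind the grasp point.
Start: joints at [1.023, 0.342, 1.524, -0, 1.275, -0.146], TCP at [0.205, 0.483, 0.227] pointing down, gripper open.
Joint ranges: [-2.53, 2.53], [-0.77, 2.02], [0.04, 2.7], [-1, 4.14], [0.28, 2.66], [-3.11, 3.11]. Speed limits (rad/s): [2.57, 2.57, 3.14, 3.14, 3.14, 3.14].

### API

Orientations are given as [roll, pitch, yaw] about the fixed x, y, z axes, in that order (R = Rz(yaw) Ry(pitch) Rx(roll)).
In Python, from cell import robot, viewer gives the robot as it stands.
- The arm moves only by the tool step_arm, never from a script. Its argument "increments" is a list of rows, each an object with "delta_pos": the shift along the tool's x, y, z in cm, a list of three; "dr": the turn, a rotation vector about the tool's x, y, z in degrees, a list of three; "fingers": the closure, from -1 (fully open) to 1 (shut), so that 0 is half open. In form: [{"delta_pos": [tx, ty, tz], "dr": [wx, wy, wz], "fingers": fingers}, ...]. A call has exactly 5 rows; each row is the pose to reach, as a shift and turn from the pose commanded when the call began, along the tool's axes at that moment; what a row does not reach only later rows make up. A row lasts 1/8 s, in which the tool goes at most 62.5 mm and 10.7 degrees, less where a joint would pass 70% of its speed; a pose out of reach is approached as far as the arm can. A call with a gripper value outside its range is refused whole. The fingers move at their own pace and stop on an object; "newtons" is the grip in N (left out, the last holds). Time passes only in rows, so rows that repeat a pose let the fingers close, or fill a call up. It gives the time, the measured TCP pose, the force, the opening and the grip force at its end, in the units of the state.
- robot.observe(): the state, without advancing time (a new reading comes with each control period).
- viewer.read_camera(name): name is "scene" or "top"; returns the picture (480x640x3 uint8, red, green, blue); there is no depth.
- viewer.camera_params(name): a dict with "K" (3x3 intrinsics, pixels), "k1" (the pictures are not rectified: a ray, as slopes to the right and down, at radius r is drawn at 1 + k1 r^2 times it, then the intrinsics apply), "T" (4x4, takes a point from camera to world coordinates). Camera axes: x right, y down, z forward; pixel columns grow to the right and rows downward; lengths in m; the calibration is good to about 2 mm. A picture is of the moment at which its call begins. camera_params takes no time and is no camera call.
- robot.hand_in(): hands the job in; it is judged then, once.
The state is a dict: "time": time; "qpos": joint angles; "qvel": joint speeds; "joint_efforts": joint torques, N m; "tool_pos": TCP position; "tool_rot": TCP orientation; "contact_force": force on the tool from outside, world axes, zero at the start; "torque": the same for the moment, N m; "opening": finger opening in m; "grip_force": force on a finger pad.
Only numpy, scipy, OpenCV 4.12 (cv2) and the standard library are available. Lean on these libraries where they do the work, as an engineer would, in place of code of your own. Each camera call takes 0.05 s, during which the arm holds its last target. There are 200 camera calls.

## Working session

There is one attempt and no reset: what is moved stays moved. The work goes in short steps, Python scripts to look and compute and a tool call to move; the robot and the scene stay as the last step left them, time stands still between calls to the robot, and variables do not carry over. Pictures are saved under pics/ and viewed, at most 14 in all, crops included, and the job is handed in when it is done.

Besides the shell and the picture viewer there is one more tool, called after "Request:" as name(argument=value, ...), one argument or row to a line, values as JSON. step_arm: Moves the arm, as the interface text tells. Its arguments: {"type":"object","properties":{"increments":{"type":"array"},"newtons":{"type":"number"}},"required":["increments"]}

```bash
ls; mkdir -p pics
python3 - <<'E'
from cell import robot, viewer
import cv2
for n in ("scene","top"):
    im=viewer.read_camera(n); cv2.imwrite(f"pics/{n}0.png",im[:,:,::-1])
    p=viewer.camera_params(n); print(n,p)
print(robot.observe(), robot.grip_depth)
E
```

```text
pics
scene {'K': array([[455.48224322,   0.        , 320.40133772],
       [  0.        , 455.48224322, 241.18172669],
       [  0.        ,   0.        ,   1.        ]]), 'k1': -0.10947922906064118, 'T': array([[ 0.87942651,  0.36838535, -0.30149834,  0.80985002],
       [ 0.47600862, -0.67389199,  0.56505343, -0.59387838],
       [ 0.00498009, -0.64043877, -0.76799308,  0.87541447],
       [ 0.        ,  0.        ,  0.        ,  1.        ]])}
top {'K': array([[496.51723967,   0.        , 321.69743388],
       [  0.        , 496.51723967, 228.46383288],
       [  0.        ,   0.        ,   1.        ]]), 'k1': -0.06303457086674581, 'T': array([[ 0.02061766, -0.99131744,  0.12986398,  0.35296721],
       [-0.99952019, -0.01743445,  0.02560136, -0.02091527],
       [-0.02311497, -0.13032951, -0.99120125,  1.18261346],
       [ 0.        ,  0.        ,  0.        ,  1.        ]])}
{'time': 0.1, 'qpos': array([ 1.02302017e+00,  3.42640237e-01,  1.52488777e+00, -2.06575522e-05,
        1.27540459e+00, -1.46030577e-01]), 'qvel': array([-0.00164766, -0.00184147, -0.00243535, -0.0011828 , -0.0010148 ,
       -0.00018099]), 'joint_efforts': array([ 2.63617840e-04, -4.32006347e+01, -2.44692850e+01,  7.16845924e-02,
        5.27422631e-02, -5.83876295e-05]), 'tool_pos': array([0.20510428, 0.48289731, 0.22613288]), 'tool_rot': array([-3.14026410e+00, -1.75433189e-04,  2.73985299e+00]), 'contact_force': array([ 0.25709656, -0.74880291, -0.26417634]), 'torque': array([ 0.00857975, -0.01825216, -0.02632603]), 'grip_force': 0.0, 'opening': 0.09181041488564791} -0.0188
```

View pics/scene0.png

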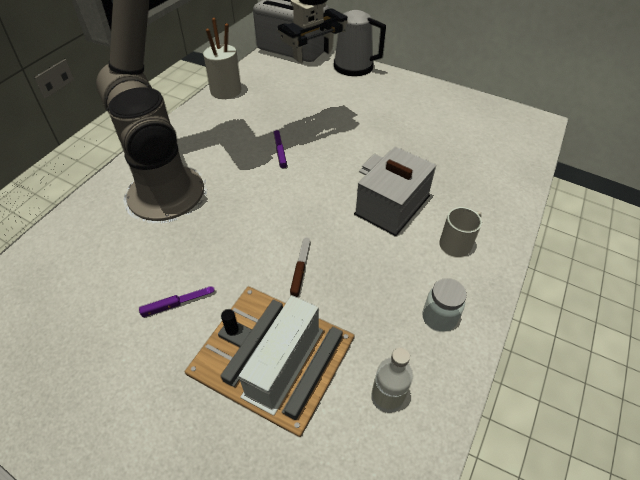

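View pics/top0.png

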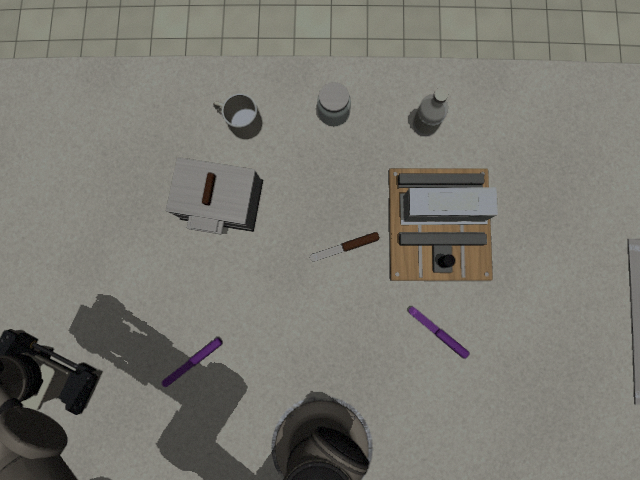

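```bash
cat > h.py <<'E'
import numpy as np, cv2
from cell import robot, viewer
from scipy.spatial.transform import Rotation as Rot
from scipy.optimize import least_squares
P={n:viewer.camera_params(n) for n in ("scene","top")}
def proj(n,X):
    p=P[n]; T=np.linalg.inv(p["T"]); X=np.atleast_2d(X)
    c=X@T[:3,:3].T+T[:3,3]
    return cv2.projectPoints(c,np.zeros(3),np.zeros(3),p["K"],np.array([p["k1"],0,0,0.]))[0][:,0]
def unproj(n,uv,z):
    p=P[n]; uv=np.atleast_2d(np.array(uv,float))
    s=cv2.undistortPoints(uv[:,None],p["K"],np.array([p["k1"],0,0,0.]))[:,0]
    d=np.c_[s,np.ones(len(s))]@p["T"][:3,:3].T; o=p["T"][:3,3]
    return o+d*((z-o[2])/d[:,2])[:,None]
def crop(im,x0,y0,x1,y1,w,h):
    """crop with pixel ticks each 10 px, scaled to w x h"""
    c=cv2.resize(im[y0:y1,x0:x1,::-1],(w,h),interpolation=cv2.INTER_CUBIC)
    fx,fy=w/(x1-x0),h/(y1-y0)
    for x in range(-(-x0//10)*10,x1,10):
        q=int((x-x0+.5)*fx); cv2.line(c,(q,0),(q,5),(0,0,255),1)
        if x%20==0: cv2.putText(c,str(x),(q-9,15),0,.33,(0,0,255),1)
    for y in range(-(-y0//10)*10,y1,10):
        q=int((y-y0+.5)*fy); cv2.line(c,(0,q),(5,q),(0,0,255),1)
        if y%20==0: cv2.putText(c,str(y),(6,q+4),0,.33,(0,0,255),1)
    return c
def pose2d(x,y,yaw,pts,z0=0):
    return np.array(pts)@Rot.from_euler('z',yaw).as_matrix().T+[x,y,z0]
def fit(pts,obs,x0,z0=0):
    """obs: list of (cam, index, u, v)"""
    def f(p):
        return np.concatenate([proj(n,pose2d(*p,[pts[i]],z0))[0]-[u,v] for n,i,u,v in obs])
    r=least_squares(f,x0,loss='soft_l1'); return r.x,np.round(r.fun,1)
def show(name,*a): cv2.imwrite(f"pics/{name}.png",np.hstack(a))
E
python3 - <<'E'
from h import *
im=viewer.read_camera("top"); s=viewer.read_camera("scene")
a=np.vstack([crop(im,380,160,510,290,400,400),crop(im,300,220,400,270,400,200)])
b=np.vstack([crop(s,180,280,360,440,400,356),crop(im,155,145,275,240,400,244)[:,:]])
show("m1",a,b[:600])
E
```

```text
(no output)
```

View pics/m1.png

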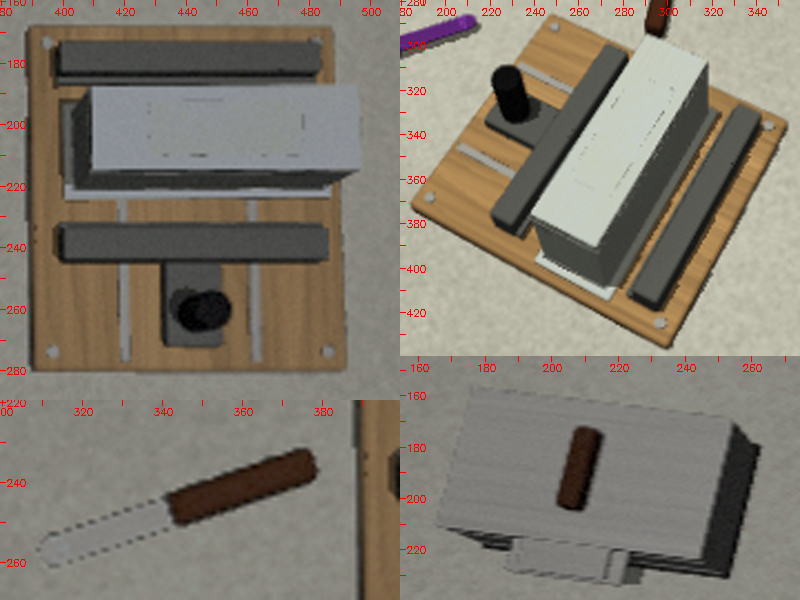

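Run:
```python
from h import *
def px(cam,off,s,org,pts): return [(cam,i,off[0]+(x-org[0])/s-.5,off[1]+(y-org[1])/s-.5) for i,x,y in pts]
S=400/130; SS=400/180; ST=400/120
B=[(.105,.12,.015),(.105,-.12,.015),(-.165,-.12,.015),(-.165,.12,.015)]
ob=px("top",(380,160),S,(0,0),[(0,28,27),(1,333,26),(2,346,371),(3,32,371)])
os_=px("scene",(180,280),SS,(400,0),[(3,552,14),(0,788,124),(1,668,346),(2,411,206)])
for o in (ob,os_,ob+os_): print("board",fit(B,o,[.5,-.25,0]))
L=[(.0305,.0955,.116),(.0305,-.0955,.116),(-.0305,-.0955,.116),(-.0305,.0955,.116)]
ol=px("top",(380,160),S,(0,0),[(0,92,86),(1,358,86),(2,361,170),(3,93,171)])
ol2=px("scene",(180,280),SS,(400,0),[(3,650,34),(0,709,65),(1,597,249),(2,532,215)])
for o in (ol,ol2,ol+ol2): print("lid",fit(L,o,[.5,-.25,0]))
T=[(.0625,.09,.114),(.0625,-.09,.114),(-.0625,-.09,.114),(-.0625,.09,.114)]
ot=px("top",(155,145),ST,(400,356),[(0,476,388),(1,735,423),(2,702,558),(3,438,524)])
print("tin",fit(T,ot,[.5,.25,0]))
print("knife tip,end", unproj("top",(309.5,257),.012),unproj("top",(378.5,235.3),.02))
print("knob top", unproj("top",(380+215/S,160+309/S),.095))
print("things",unproj("top",[(241,111),(334,98),(438,98)],[.095,.1,.19]) if 0 else [unproj("top",p,z) for p,z in (((241,111),.095),((334,98),.1),((438,97),.19))])
# edges for jaws
print("jaw face", unproj("top",[(380+57/S,160+225/S),(380+328/S,160+225/S)],.045),"fixed bot edge",unproj("top",[(380+57/S,160+75/S),(380+322/S,160+75/S)],.045))
```

```text
board (array([ 0.55341771, -0.26993445,  0.01602914]), array([-0.3, -0.6,  0. , -0.1,  0.3,  0.3, -0. ,  0.2]))
board (array([ 0.55570243, -0.27247317,  0.01653066]), array([-0.1, -0.7,  1.2, -0.9,  0.2,  1.7, -1.4, -0.1]))
board (array([ 0.55427999, -0.27075387,  0.01720362]), array([ 0. , -0.9,  0.3, -0.5,  0.7, -0.1,  0.4, -0.1, -0.3, -1.4,  0.9,
       -1.9,  0. ,  0.4, -1.4, -1.1]))
lid (array([ 0.55787251, -0.27850533,  0.01919414]), array([-0.4, -0. ,  0.1, -0.1,  0.4,  0.1, -0.1, -0.1]))
lid (array([ 0.56099155, -0.27986996,  0.02082709]), array([-0.2,  0.6,  0.6, -1.2,  0.1,  0.3, -0.4, -0.1]))
lid (array([ 0.55958422, -0.27913408,  0.02225836]), array([-0.2, -0.6,  0.3, -1. ,  0.7, -0.8,  0.2, -0.7, -0.7,  0. ,  0.1,
       -1.8, -0.3, -0.5, -0.8, -0.7]))
tin (array([ 0.60465117,  0.25605824, -0.14528108]), array([  0. , -10.2,   0.3,  -8.8,  -0.2,   5.4,  -0. ,   2.8]))
knife tip,end [[0.43784323 0.03673941 0.012     ]] [[ 0.49141503 -0.12493627  0.02      ]]
knob top [[ 0.42987514 -0.27477516  0.095     ]]
things [array([[0.76490823, 0.19861773, 0.095     ]]), array([[ 0.79625887, -0.01489173,  0.1       ]]), array([[ 0.76505257, -0.23324994,  0.19      ]])]
jaw face [[ 0.49429811 -0.16877698  0.045     ]
 [ 0.49786139 -0.37224583  0.045     ]] fixed bot edge [[ 0.60898346 -0.16880928  0.045     ]
 [ 0.61267013 -0.37045177  0.045     ]]
```

```bash
cat >> h.py <<'E'
def to(p,yaw=None,R=None,s=None):
    """print step from measured pose to world TCP p with tool down at yaw (or rotation R)"""
    s=s or robot.observe(); R0=Rot.from_euler('xyz',s["tool_rot"])
    if R is None: R=Rot.from_euler('xyz',[np.pi,0,yaw])
    d=R0.inv().apply(np.array(p)-s["tool_pos"])*100; w=np.degrees((R0.inv()*R).as_rotvec())
    print("delta_pos",np.round(d,2).tolist(),"dr",np.round(w,1).tolist())
def st():
    s=robot.observe(); print("t%.2f"%s["time"],"p",s["tool_pos"].round(4),"rpy",s["tool_rot"].round(4),"F",s["contact_force"].round(1),"open",round(s["opening"],4),"grip",round(float(s["grip_force"]),1))
    return s
E
python3 - <<'E'
from h import *
sx,sy=400/120,244/95
T=[(.0625,.09,.114),(.0625,-.09,.114),(-.0625,-.09,.114),(-.0625,.09,.114)]
ot=[("top",i,155+(x-400)/sx-.5,145+(y-356)/sy-.5) for i,x,y in [(0,476,388),(1,735,423),(2,702,558),(3,438,524)]]
print("tin",fit(T,ot,[.6,.25,0]))
g=[(155+(x-400)/sx-.5,145+(y-356)/sy-.5) for x,y in ((587,428),(572,510))]
print("gripbar ends",unproj("top",g,.140))
g=[(155+(x-400)/sx-.5,145+(y-356)/sy-.5) for x,y in ((513,572),(612,586))]
print("tab outer corners",unproj("top",g,.112))
print("purple",unproj("top",[(221,340),(165,384),(410,308),(468,354)],.012))
s=robot.observe()
to([.42,.1,.23],3.16)
E
```

```text
tin (array([ 0.57501701,  0.25447552, -0.14990741]), array([ 0. , -0.5,  0.5, -1.6, -0.2,  0.9, -0.3,  0.7]))
gripbar ends [[0.60774968 0.24971849 0.14      ]
 [0.53727399 0.25583415 0.14      ]]
tab outer corners [[0.48778105 0.2999078  0.112     ]
 [0.47691886 0.23326948 0.112     ]]
purple [[ 0.23965802  0.23899058  0.012     ]
 [ 0.13454425  0.36686264  0.012     ]
 [ 0.32321127 -0.20015534  0.012     ]
 [ 0.22006477 -0.33446366  0.012     ]]
delta_pos [-34.75, -26.85, -0.35] dr [-0.0, -0.0, -24.1]
```

Request:
step_arm(
  increments=[
    {"delta_pos":[-5,-4,0],"dr":[0,0,0],"fingers":-1},
    {"delta_pos":[-10,-8,0],"dr":[0,0,0],"fingers":-1},
    {"delta_pos":[-14,-11,0],"dr":[0,0,0],"fingers":-1},
    {"delta_pos":[-18,-14,0],"dr":[0,0,0],"fingers":-1},
    {"delta_pos":[-22,-17,0],"dr":[0,0,0],"fingers":-1},
  ],
  newtons=50,
)

```text
time: 0.82
tool_pos: [0.3419, 0.2392, 0.2268]
tool_rot: [3.141, 0.0, 2.74]
contact_force: [-0.0, 0.2, 0.3]
opening: 0.0918
grip_force: 0.0
```

Request:
step_arm(
  increments=[
    {"delta_pos":[-4,-3,0],"dr":[0,0,-6],"fingers":-1},
    {"delta_pos":[-8,-6,0],"dr":[0,0,-12],"fingers":-1},
    {"delta_pos":[-12,-9,0],"dr":[0,0,-18],"fingers":-1},
    {"delta_pos":[-12.75,-9.85,0],"dr":[0,0,-24.1],"fingers":-1},
    {"delta_pos":[-12.75,-9.85,0],"dr":[0,0,-24.1],"fingers":-1},
  ],
)

```text
time: 1.45
tool_pos: [0.4202, 0.0994, 0.2265]
tool_rot: [3.142, -0.0, -3.126]
contact_force: [0.8, 0.3, 0.1]
opening: 0.0918
grip_force: 0.0
```

Run:
```python
from h import *
st(); to([.429,-.274,.15],3.16); to([.429,-.274,.061],3.16)
```

```text
t1.45 p [0.4202 0.0994 0.2265] rpy [ 3.1415e+00 -5.0000e-04 -3.1259e+00] F [0.8 0.3 0.1] open 0.0918 grip 0.0
delta_pos [-0.29, -37.35, 7.65] dr [0.0, -0.0, -0.2]
delta_pos [-0.3, -37.35, 16.55] dr [0.0, -0.0, -0.2]
```

Request:
step_arm(
  increments=[
    {"delta_pos":[0,-5,0],"dr":[0,0,0],"fingers":-1},
    {"delta_pos":[0,-10,0],"dr":[0,0,0],"fingers":-1},
    {"delta_pos":[0,-15,0],"dr":[0,0,0],"fingers":-1},
    {"delta_pos":[0,-20,0],"dr":[0,0,0],"fingers":-1},
    {"delta_pos":[0,-25,0],"dr":[0,0,0],"fingers":-1},
  ],
)

```text
time: 2.08
tool_pos: [0.4248, -0.1502, 0.2268]
tool_rot: [3.141, 0.0, -3.124]
contact_force: [0.8, 0.0, 0.1]
opening: 0.0917
grip_force: 0.0
```

Request:
step_arm(
  increments=[
    {"delta_pos":[-0.15,-6,2],"dr":[0,0,0],"fingers":-1},
    {"delta_pos":[-0.3,-12.35,4],"dr":[0,0,0],"fingers":-1},
    {"delta_pos":[-0.3,-12.35,7.6],"dr":[0,0,0],"fingers":-1},
    {"delta_pos":[-0.3,-12.35,12],"dr":[0,0,0],"fingers":-1},
    {"delta_pos":[-0.3,-12.35,16.5],"dr":[0,0,0],"fingers":-1},
  ],
)

```text
time: 2.7
tool_pos: [0.4306, -0.2724, 0.0606]
tool_rot: [-3.141, 0.001, -3.125]
contact_force: [0.5, 0.4, -0.1]
opening: 0.092
grip_force: 0.0
```

Request:
step_arm(
  increments=[
    {"delta_pos":[0,0,0],"dr":[0,0,0],"fingers":1},
    {"delta_pos":[0,0,0],"dr":[0,0,0],"fingers":1},
    {"delta_pos":[0,0,0],"dr":[0,0,0],"fingers":1},
    {"delta_pos":[0,0,0],"dr":[0,0,0],"fingers":1},
    {"delta_pos":[0,0,0],"dr":[0,0,0],"fingers":1},
  ],
)

```text
time: 3.32
tool_pos: [0.4304, -0.2734, 0.0624]
tool_rot: [-3.141, 0.001, -3.123]
contact_force: [-0.8, -0.1, 0.5]
opening: 0.0465
grip_force: 0.0
```

Request:
step_arm(
  increments=[
    {"delta_pos":[0,0,0],"dr":[0,0,0],"fingers":1},
    {"delta_pos":[0,0,0],"dr":[0,0,0],"fingers":1},
    {"delta_pos":[0,0,0],"dr":[0,0,0],"fingers":1},
    {"delta_pos":[0,0,0],"dr":[0,0,0],"fingers":1},
    {"delta_pos":[-0.2,0,0],"dr":[0,0,0],"fingers":1},
  ],
)

```text
time: 3.95
tool_pos: [0.4311, -0.2726, 0.0617]
tool_rot: [3.14, -0.002, -3.123]
contact_force: [-5.2, 2.8, 6.6]
opening: 0.0274
grip_force: 50.0
```

Request:
step_arm(
  increments=[
    {"delta_pos":[-0.6,0,0],"dr":[0,0,0],"fingers":1},
    {"delta_pos":[-1.2,0,0],"dr":[0,0,0],"fingers":1},
    {"delta_pos":[-1.8,0,0],"dr":[0,0,0],"fingers":1},
    {"delta_pos":[-2.4,0,0],"dr":[0,0,0],"fingers":1},
    {"delta_pos":[-3.0,0,0],"dr":[0,0,0],"fingers":1},
  ],
)

```text
time: 4.58
tool_pos: [0.46, -0.2721, 0.0617]
tool_rot: [3.14, -0.005, -3.122]
contact_force: [-10.2, 2.2, 9.6]
opening: 0.0273
grip_force: 50.0
```

Request:
step_arm(
  increments=[
    {"delta_pos":[-0.3,0,0],"dr":[0,0,0],"fingers":1},
    {"delta_pos":[-0.6,0,0],"dr":[0,0,0],"fingers":1},
    {"delta_pos":[-0.8,0,0],"dr":[0,0,0],"fingers":1},
    {"delta_pos":[-1.0,0,0],"dr":[0,0,0],"fingers":1},
    {"delta_pos":[-1.0,0,0],"dr":[0,0,0],"fingers":1},
  ],
)

```text
time: 5.2
tool_pos: [0.4702, -0.272, 0.0617]
tool_rot: [3.14, -0.004, -3.122]
contact_force: [-8.2, 2.4, 7.8]
opening: 0.027
grip_force: 50.0
```

Request:
step_arm(
  increments=[
    {"delta_pos":[-0.1,0,0],"dr":[0,0,0],"fingers":1},
    {"delta_pos":[-0.2,0,0],"dr":[0,0,0],"fingers":1},
    {"delta_pos":[-0.3,0,0],"dr":[0,0,0],"fingers":1},
    {"delta_pos":[-0.4,0,0],"dr":[0,0,0],"fingers":1},
    {"delta_pos":[-0.4,0,0],"dr":[0,0,0],"fingers":1},
  ],
)

```text
time: 5.82
tool_pos: [0.4719, -0.2719, 0.0617]
tool_rot: [3.139, -0.009, -3.122]
contact_force: [-17.7, 1.1, 15.2]
opening: 0.0275
grip_force: 50.0
```

Request:
step_arm(
  increments=[
    {"delta_pos":[-0.1,0,0],"dr":[0,0,0],"fingers":1},
    {"delta_pos":[-0.15,0,0],"dr":[0,0,0],"fingers":1},
    {"delta_pos":[-0.2,0,0],"dr":[0,0,0],"fingers":1},
    {"delta_pos":[-0.2,0,0],"dr":[0,0,0],"fingers":1},
    {"delta_pos":[-0.2,0,0],"dr":[0,0,0],"fingers":1},
  ],
)

```text
time: 6.45
tool_pos: [0.4719, -0.2719, 0.0617]
tool_rot: [3.139, -0.012, -3.122]
contact_force: [-26.9, 0.1, 17.7]
opening: 0.0271
grip_force: 50.0
```

Request:
step_arm(
  increments=[
    {"delta_pos":[0.4,0,0],"dr":[0,0,0],"fingers":0},
    {"delta_pos":[0.4,0,0],"dr":[0,0,0],"fingers":0},
    {"delta_pos":[0.4,0,0],"dr":[0,0,0],"fingers":0},
    {"delta_pos":[0.4,0,0],"dr":[0,0,0],"fingers":0},
    {"delta_pos":[0.4,0,-3],"dr":[0,0,0],"fingers":-0.5},
  ],
)

```text
time: 7.08
tool_pos: [0.4731, -0.2713, 0.09]
tool_rot: [3.138, -0.004, -3.122]
contact_force: [-0.3, -0.3, -0.8]
opening: 0.0521
grip_force: 0.0
```

Request:
step_arm(
  increments=[
    {"delta_pos":[0,0,-5],"dr":[0,0,0],"fingers":-1},
    {"delta_pos":[0,0,-10],"dr":[0,0,0],"fingers":-1},
    {"delta_pos":[4,0,-15],"dr":[0,0,0],"fingers":-1},
    {"delta_pos":[9,0,-18],"dr":[0,0,0],"fingers":-1},
    {"delta_pos":[9,0,-18],"dr":[0,0,0],"fingers":-1},
  ],
)

```text
time: 7.7
tool_pos: [0.383, -0.2747, 0.2746]
tool_rot: [-3.137, 0.004, -3.125]
contact_force: [0.1, 0.6, -0.0]
opening: 0.0919
grip_force: 0.0
```

Run:
```python
from h import *
st()
im=viewer.read_camera("top"); s=viewer.read_camera("scene")
show("m2",np.vstack([crop(im,380,150,510,290,400,430)]),crop(s,200,280,360,452,400,430))
```

```text
t7.70 p [ 0.383  -0.2747  0.2746] rpy [-3.1374  0.0036 -3.1246] F [ 0.1  0.6 -0. ] open 0.0919 grip 0.0
```

View pics/m2.png

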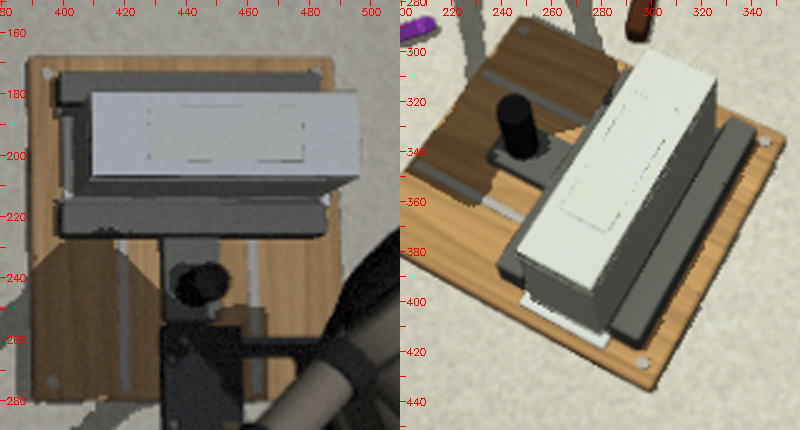

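Run:
```python
from h import *
L=[(.0305,.0955,.116),(.0305,-.0955,.116),(-.0305,-.0955,.116),(-.0305,.0955,.116)]
o=[("top",i,380+x/3.077-.5,150+y/3.0714-.5) for i,x,y in [(0,91,91),(1,357,91),(2,361,176),(3,91,177)]]
o2=[("scene",i,200+x/2.5-.5,280+y/2.5-.5) for i,x,y in [(3,250,46),(0,316,79),(1,193,292),(2,120,255)]]
for q in (o,o2,o+o2): print("lid",fit(L,q,[.57,-.27,0]))
# jaw: from the back top edge of the bar? use knob top
k=[unproj("top",[(380+x/3.077-.5,150+y/3.0714-.5)],.095) for x,y in ((214,278),)]
print("knob",k)
to([.575,-.277,.25],1.59)
```

```text
lid (array([ 0.57593533, -0.27806977,  0.01899392]), array([-0.3,  0.2, -0. ,  0.2,  0. , -0.1,  0.3, -0.3]))
lid (array([ 0.57800089, -0.27970641,  0.03021511]), array([-0.7,  0.8,  0.7, -0.3,  0.5,  0.1, -0.6, -0.6]))
lid (array([ 0.57702536, -0.27883484,  0.02534354]), array([-0.1,  0. ,  0.2, -0.5,  0.4, -0.9,  0.8, -0.6, -0.7,  0.4,  0.7,
       -0.7,  0. , -0.6, -0.9, -1.4]))
knob [array([[ 0.47477696, -0.27347029,  0.095     ]])]
delta_pos [-19.05, -0.63, 2.21] dr [0.0, 0.1, 89.9]
```

Request:
step_arm(
  increments=[
    {"delta_pos":[-5,0,0],"dr":[0,0,9],"fingers":-1},
    {"delta_pos":[-10,-0.2,0],"dr":[0,0,18],"fingers":-1},
    {"delta_pos":[-15,-0.4,0],"dr":[0,0,27],"fingers":-1},
    {"delta_pos":[-19.2,-0.6,1],"dr":[0,0,36],"fingers":-1},
    {"delta_pos":[-19.2,-0.6,2.2],"dr":[0,0,45],"fingers":-1},
  ],
)

```text
time: 8.43
tool_pos: [0.5794, -0.275, 0.2455]
tool_rot: [3.142, -0.004, 2.373]
contact_force: [-0.2, -0.6, -0.6]
opening: 0.092
grip_force: 0.0
```

Request:
step_arm(
  increments=[
    {"delta_pos":[0,0,0],"dr":[0,0,10],"fingers":-1},
    {"delta_pos":[0,0,0],"dr":[0,0,20],"fingers":-1},
    {"delta_pos":[0,0,0],"dr":[0,0,30],"fingers":-1},
    {"delta_pos":[0,0,0],"dr":[0,0,40],"fingers":-1},
    {"delta_pos":[0,0,0],"dr":[0,0,44.9],"fingers":-1},
  ],
)

```text
time: 9.05
tool_pos: [0.577, -0.2756, 0.2472]
tool_rot: [-3.139, -0.002, 1.589]
contact_force: [-0.5, 0.3, 0.6]
opening: 0.0919
grip_force: 0.0
```

Run:
```python
from h import *
st(); to([.5765,-.2785,.080],1.591)
```

```text
t9.05 p [ 0.577  -0.2756  0.2472] rpy [-3.1392e+00 -2.0000e-03  1.5887e+00] F [-0.5  0.3  0.6] open 0.0919 grip 0.0
delta_pos [-0.33, -0.02, 16.72] dr [-0.1, -0.1, -0.1]
```

Request:
step_arm(
  increments=[
    {"delta_pos":[-0.3,0,5],"dr":[0,0,0],"fingers":-1},
    {"delta_pos":[-0.3,0,10],"dr":[0,0,0],"fingers":-1},
    {"delta_pos":[-0.3,0,14],"dr":[0,0,0],"fingers":-1},
    {"delta_pos":[-0.3,0,16.7],"dr":[0,0,0],"fingers":-1},
    {"delta_pos":[-0.3,0,16.7],"dr":[0,0,0],"fingers":0},
  ],
)

```text
time: 9.68
tool_pos: [0.5752, -0.2776, 0.0783]
tool_rot: [-3.135, -0.005, 1.592]
contact_force: [-0.2, 1.0, 0.8]
opening: 0.0862
grip_force: 0.0
```

Request:
step_arm(
  increments=[
    {"delta_pos":[0,0,0],"dr":[0,0,0],"fingers":1},
    {"delta_pos":[0,0,0],"dr":[0,0,0],"fingers":1},
    {"delta_pos":[0,0,0],"dr":[0,0,0],"fingers":1},
    {"delta_pos":[0,0,0],"dr":[0,0,0],"fingers":1},
    {"delta_pos":[0,0,0],"dr":[0,0,0],"fingers":1},
  ],
)

```text
time: 10.3
tool_pos: [0.5751, -0.2797, 0.0841]
tool_rot: [-3.14, 0.0, 1.592]
contact_force: [-7.6, 0.9, 5.5]
opening: 0.0608
grip_force: 50.0
```

Request:
step_arm(
  increments=[
    {"delta_pos":[0,0,-0.4],"dr":[0,0,0],"fingers":1},
    {"delta_pos":[0,0,-0.8],"dr":[0,0,0],"fingers":1},
    {"delta_pos":[0,0,-1.2],"dr":[0,0,0],"fingers":1},
    {"delta_pos":[0,0,-1.6],"dr":[0,0,0],"fingers":1},
    {"delta_pos":[0,0,-2.0],"dr":[0,0,0],"fingers":1},
  ],
)

```text
time: 10.92
tool_pos: [0.5754, -0.279, 0.1025]
tool_rot: [-3.139, -0.001, 1.592]
contact_force: [-4.9, 0.4, -12.8]
opening: 0.0608
grip_force: 50.0
```

Request:
step_arm(
  increments=[
    {"delta_pos":[0,0,-0.6],"dr":[0,0,0],"fingers":1},
    {"delta_pos":[0,0,-1.3],"dr":[0,0,0],"fingers":1},
    {"delta_pos":[0,0,-2.2],"dr":[0,0,0],"fingers":1},
    {"delta_pos":[0,0,-3.1],"dr":[0,0,0],"fingers":1},
    {"delta_pos":[0,0,-4.0],"dr":[0,0,0],"fingers":1},
  ],
)

```text
time: 11.55
tool_pos: [0.5782, -0.2801, 0.1457]
tool_rot: [3.136, 0.003, 1.591]
contact_force: [0.5, 0.1, -1.3]
opening: 0.0609
grip_force: 50.0
```

Request:
step_arm(
  increments=[
    {"delta_pos":[0,0,-0.8],"dr":[0,0,0],"fingers":1},
    {"delta_pos":[0,0,-1.6],"dr":[0,0,0],"fingers":1},
    {"delta_pos":[0,0,-3],"dr":[0,0,0],"fingers":1},
    {"delta_pos":[0,0,-4.5],"dr":[0,0,0],"fingers":1},
    {"delta_pos":[0,0,-6],"dr":[0,0,0],"fingers":1},
  ],
)

```text
time: 12.18
tool_pos: [0.5764, -0.2795, 0.204]
tool_rot: [3.141, 0.0, 1.591]
contact_force: [0.2, 1.0, -1.1]
opening: 0.0607
grip_force: 50.0
```

Run:
```python
from h import *
st(); to([.63,.005,.20],1.592)
im=viewer.read_camera("top"); s=viewer.read_camera("scene")
show("m3",crop(im,380,120,520,290,400,486),crop(s,200,230,380,448,400,486))
```

```text
t12.18 p [ 0.5764 -0.2795  0.204 ] rpy [3.1410e+00 3.0000e-04 1.5914e+00] F [ 0.2  1.  -1.1] open 0.0607 grip 50.0
delta_pos [28.33, 5.94, 0.4] dr [0.0, 0.0, -0.0]
```

View pics/m3.png

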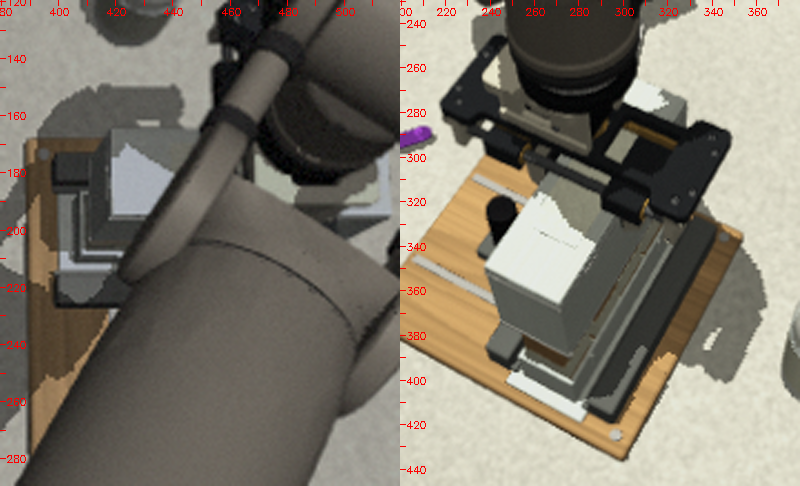

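Request:
step_arm(
  increments=[
    {"delta_pos":[2,0.4,-1],"dr":[0,0,0],"fingers":1},
    {"delta_pos":[6,1.2,-1],"dr":[0,0,0],"fingers":1},
    {"delta_pos":[10,2.1,-1],"dr":[0,0,0],"fingers":1},
    {"delta_pos":[14,2.9,-1],"dr":[0,0,0],"fingers":1},
    {"delta_pos":[18,3.8,-1],"dr":[0,0,0],"fingers":1},
  ],
)

```text
time: 12.9
tool_pos: [0.6104, -0.0959, 0.2127]
tool_rot: [-3.141, -0.001, 1.592]
contact_force: [-0.1, 0.4, -1.7]
opening: 0.0605
grip_force: 50.0
```

Request:
step_arm(
  increments=[
    {"delta_pos":[4,0.8,0],"dr":[0,0,0],"fingers":1},
    {"delta_pos":[8,1.7,2],"dr":[0,0,0],"fingers":1},
    {"delta_pos":[10.3,2.1,5],"dr":[0,0,0],"fingers":1},
    {"delta_pos":[10.3,2.1,9],"dr":[0,0,0],"fingers":1},
    {"delta_pos":[10.3,2.1,13],"dr":[0,0,0],"fingers":1},
  ],
)

```text
time: 13.52
tool_pos: [0.6291, 0.0068, 0.0817]
tool_rot: [-3.142, -0.0, 1.593]
contact_force: [0.4, -0.4, -1.2]
opening: 0.0606
grip_force: 50.0
```

Request:
step_arm(
  increments=[
    {"delta_pos":[0,0,0.5],"dr":[0,0,0],"fingers":1},
    {"delta_pos":[0,0,0.9],"dr":[0,0,0],"fingers":1},
    {"delta_pos":[0,0,1.2],"dr":[0,0,0],"fingers":1},
    {"delta_pos":[0,0,1.4],"dr":[0,0,0],"fingers":1},
    {"delta_pos":[0,0,1.4],"dr":[0,0,0],"fingers":1},
  ],
)

```text
time: 14.15
tool_pos: [0.6297, 0.0046, 0.0693]
tool_rot: [3.141, 0.0, 1.591]
contact_force: [0.1, -0.2, -1.5]
opening: 0.0609
grip_force: 50.0
```

Request:
step_arm(
  increments=[
    {"delta_pos":[0,0,0.2],"dr":[0,0,0],"fingers":1},
    {"delta_pos":[0,0,0.4],"dr":[0,0,0],"fingers":1},
    {"delta_pos":[0,0,0.6],"dr":[0,0,0],"fingers":1},
    {"delta_pos":[0,0,0.7],"dr":[0,0,0],"fingers":1},
    {"delta_pos":[0,0,0.7],"dr":[0,0,0],"fingers":1},
  ],
)

```text
time: 14.78
tool_pos: [0.6294, 0.0048, 0.063]
tool_rot: [3.141, 0.0, 1.592]
contact_force: [-3.8, 1.4, 7.2]
opening: 0.0607
grip_force: 50.0
```

Contact with the counter. Release and rise.

Request:
step_arm(
  increments=[
    {"delta_pos":[0,0,0],"dr":[0,0,0],"fingers":-0.5},
    {"delta_pos":[0,0,0],"dr":[0,0,0],"fingers":-1},
    {"delta_pos":[0,0,0],"dr":[0,0,0],"fingers":-1},
    {"delta_pos":[0,0,-1],"dr":[0,0,0],"fingers":-1},
    {"delta_pos":[0,0,-4],"dr":[0,0,0],"fingers":-1},
  ],
)

```text
time: 15.4
tool_pos: [0.6285, 0.0048, 0.101]
tool_rot: [-3.138, -0.001, 1.591]
contact_force: [0.5, 1.3, 0.5]
opening: 0.0917
grip_force: 0.0
```

Request:
step_arm(
  increments=[
    {"delta_pos":[0,0,-5],"dr":[0,0,0],"fingers":-1},
    {"delta_pos":[0,0,-10],"dr":[0,0,0],"fingers":-1},
    {"delta_pos":[0,10,-13],"dr":[0,0,0],"fingers":-1},
    {"delta_pos":[0,-6,-13],"dr":[0,0,0],"fingers":-1},
    {"delta_pos":[0,-9,-13],"dr":[0,0,0],"fingers":-1},
  ],
)

```text
time: 16.02
tool_pos: [0.5658, 0.003, 0.2269]
tool_rot: [-3.138, -0.001, 1.591]
contact_force: [0.0, 0.6, 1.3]
opening: 0.0919
grip_force: 0.0
```

Request:
step_arm(
  increments=[
    {"delta_pos":[-5,-3,-1],"dr":[0,0,0],"fingers":-1},
    {"delta_pos":[-10,-6,-1],"dr":[0,0,0],"fingers":-1},
    {"delta_pos":[-15,-9,-1],"dr":[0,0,0],"fingers":-1},
    {"delta_pos":[-20,-12,-1],"dr":[0,0,0],"fingers":-1},
    {"delta_pos":[-25,-15,-1],"dr":[0,0,0],"fingers":-1},
  ],
)

```text
time: 16.65
tool_pos: [0.419, -0.2512, 0.241]
tool_rot: [3.14, 0.001, 1.592]
contact_force: [1.0, -0.1, 0.2]
opening: 0.092
grip_force: 0.0
```

Request:
step_arm(
  increments=[
    {"delta_pos":[-5,-4,0],"dr":[0,0,0],"fingers":-1},
    {"delta_pos":[-10,-8,0],"dr":[0,0,0],"fingers":-1},
    {"delta_pos":[-15,-11,0],"dr":[0,0,0],"fingers":-1},
    {"delta_pos":[-17,-12,0],"dr":[0,0,0],"fingers":-1},
    {"delta_pos":[-17,-12,0],"dr":[0,0,0],"fingers":-1},
  ],
)

```text
time: 17.27
tool_pos: [0.303, -0.4228, 0.2401]
tool_rot: [3.141, -0.0, 1.589]
contact_force: [0.7, 1.2, -0.5]
opening: 0.0921
grip_force: 0.0
```

Run:
```python
from h import *
st()
im=viewer.read_camera("top"); s=viewer.read_camera("scene")
cv2.imwrite("pics/top4.png",im[:,:,::-1]);cv2.imwrite("pics/scene4.png",s[:,:,::-1])
a=np.vstack([crop(im,380,160,500,285,384,400),crop(im,300,220,396,270,384,200)])
b=np.vstack([crop(s,340,140,444,240,416,400),crop(im,160,150,272,240,416,334)])
show("m4",a,b[:600])
```

```text
t17.27 p [ 0.303  -0.4228  0.2401] rpy [ 3.1412e+00 -1.0000e-04  1.5891e+00] F [ 0.7  1.2 -0.5] open 0.0921 grip 0.0
```

View pics/m4.png

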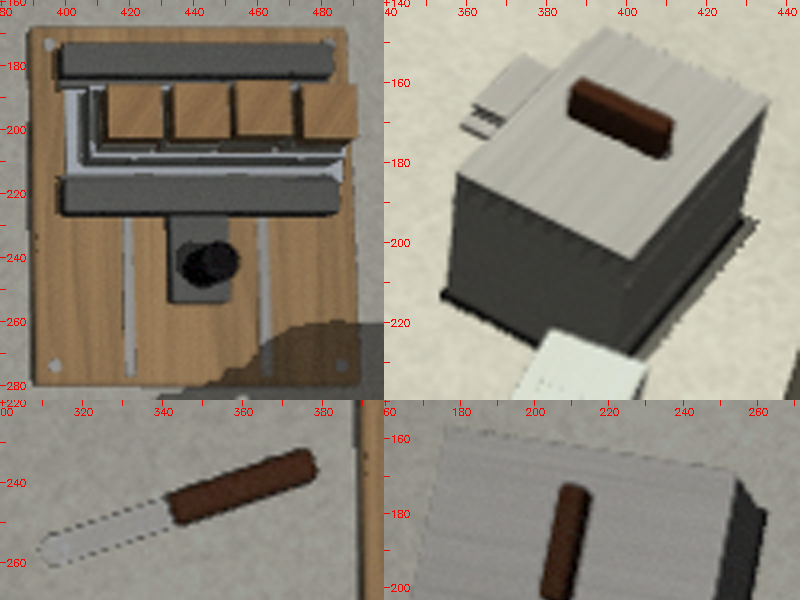

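Run:
```python
from h import *
T=[(.0625,.09,.114),(.0625,-.09,.114),(-.0625,-.09,.114),(-.0625,.09,.114)]
sx,sy=400/120,244/95
ot=[("top",i,155+(x-400)/sx-.5,145+(y-356)/sy-.5) for i,x,y in [(0,476,388),(1,735,423),(2,702,558),(3,438,524)]]
f=416/112; f2=334/90
ot2=[("top",i,160+(x-384)/f-.5,150+(y-400)/f2-.5) for i,x,y in [(0,443,427),(1,737,467)]]
os_=[("scene",i,340+(x-384)/4-.5,140+y/4-.5) for i,x,y in [(2,458,175),(3,601,27),(0,768,101),(1,631,261)]]
for q in (ot+ot2,os_,ot+ot2+os_): print("tin",fit(T,q,[.575,.25,-.14]))
print("bar", unproj("scene",[(340+(x-384)/4-.5,140+y/4-.5) for x,y in ((583,82),(671,120))],.140))
im=cv2.imread("pics/top4.png")
# bar centroid by colour in top
hsv=cv2.cvtColor(im,cv2.COLOR_BGR2HSV)
def blob(x0,y0,x1,y1,lo,hi,z):
    m=cv2.inRange(hsv[y0:y1,x0:x1],lo,hi); n,l,s,c=cv2.connectedComponentsWithStats(m); k=1+s[1:,4].argmax()
    r=cv2.minAreaRect(np.argwhere(l==k)[:,::-1].astype(np.float32)); b=cv2.boxPoints(r)+[x0,y0]
    print(s[k],c[k]+[x0,y0]); print(unproj("top",b,z).round(4), unproj("top",[b.mean(0)],z).round(4))
blob(190,160,230,220,(0,90,20),(15,255,120),.138)
blob(335,225,385,260,(0,90,20),(15,255,120),.020)
for u in [(380+133/3.2,160+111/3.2),(380+201/3.2,160+110/3.2),(380+264/3.2,160+109/3.2),(380+328/3.2,160+111/3.2)]: print("carton",unproj("top",[u],.109).round(4))
```

```text
tin (array([ 0.57563918,  0.25526565, -0.13754305]), array([-0.7, -0.4, -0. , -2.4, -0.2,  0.2, -0.4,  1. ,  1.2, -0.2,  0.4,
        0.6]))
tin (array([ 0.57541399,  0.25253643, -0.13263356]), array([-1. , -0.1, -0. , -0.1,  0.4, -0.1,  0.4,  0.2]))
tin (array([ 0.57546753,  0.25463355, -0.13544355]), array([-0.5, -0.2,  0.2, -2.4,  0.2,  0.2, -0.1,  1.2,  1.4, -0. ,  0.7,
        0.6, -0.6, -0.7,  0.4, -0.6,  0.7, -0.5,  0.6, -0.4]))
bar [[0.54627876 0.26090116 0.14      ]
 [0.60737618 0.25428488 0.14      ]]
[ 12  13  13  32 206] [207.65533981 188.33009709]
[[0.5407 0.2674 0.138 ]
 [0.6083 0.257  0.138 ]
 [0.605  0.2405 0.138 ]
 [0.5376 0.2511 0.138 ]] [[0.5727 0.254  0.138 ]]
[  7   8  37  18 292] [360.16438356 241.14726027]
[[ 0.4712 -0.0379  0.02  ]
 [ 0.5003 -0.1202  0.02  ]
 [ 0.4827 -0.1262  0.02  ]
 [ 0.4536 -0.0441  0.02  ]] [[ 0.4769 -0.082   0.02  ]]
carton [[ 0.5723 -0.2111  0.109 ]]
carton [[ 0.5739 -0.2578  0.109 ]]
carton [[ 0.5754 -0.3013  0.109 ]]
carton [[ 0.5748 -0.3454  0.109 ]]
```

Run:
```python
from h import *
st(); to([.4705,-.063,.12],1.895)
```

```text
t17.38 p [ 0.3041 -0.4211  0.2401] rpy [ 3.1412e+00 -8.0000e-04  1.5919e+00] F [ 0.9 -0.2 -0.7] open 0.0919 grip 0.0
delta_pos [35.44, 17.38, 12.05] dr [0.0, -0.0, -17.4]
```

Request:
step_arm(
  increments=[
    {"delta_pos":[4,2,0],"dr":[0,0,0],"fingers":-1},
    {"delta_pos":[9,4.4,0],"dr":[0,0,0],"fingers":-1},
    {"delta_pos":[14,6.9,0],"dr":[0,0,0],"fingers":-1},
    {"delta_pos":[19,9.3,0],"dr":[0,0,0],"fingers":-1},
    {"delta_pos":[24,11.8,0],"dr":[0,0,0],"fingers":-1},
  ],
)

```text
time: 18.0
tool_pos: [0.4172, -0.1761, 0.2405]
tool_rot: [3.141, -0.0, 1.594]
contact_force: [0.4, -1.0, 0.3]
opening: 0.0914
grip_force: 0.0
```

Request:
step_arm(
  increments=[
    {"delta_pos":[4,2,3],"dr":[0,0,-5],"fingers":-0.5},
    {"delta_pos":[8,4,6],"dr":[0,0,-10],"fingers":0},
    {"delta_pos":[11.4,5.55,9],"dr":[0,0,-15],"fingers":0},
    {"delta_pos":[11.4,5.55,12],"dr":[0,0,-17.4],"fingers":0},
    {"delta_pos":[11.4,5.55,15],"dr":[0,0,-17.4],"fingers":0},
  ],
)

```text
time: 18.62
tool_pos: [0.4696, -0.0619, 0.0895]
tool_rot: [3.141, -0.0, 1.9]
contact_force: [0.2, -0.5, -1.1]
opening: 0.0482
grip_force: 0.0
```

Run:
```python
from h import *
st(); to([.4705,-.063,.004],1.895)
```

```text
t18.62 p [ 0.4696 -0.0619  0.0895] rpy [ 3.1411e+00 -1.0000e-04  1.8997e+00] F [ 0.2 -0.5 -1.1] open 0.0482 grip 0.0
delta_pos [-0.13, 0.04, 8.55] dr [0.0, -0.0, 0.3]
```

Request:
step_arm(
  increments=[
    {"delta_pos":[-0.1,0,4],"dr":[0,0,0],"fingers":0},
    {"delta_pos":[-0.1,0,7],"dr":[0,0,0],"fingers":0},
    {"delta_pos":[-0.1,0,8],"dr":[0,0,0],"fingers":0},
    {"delta_pos":[-0.1,0,8.4],"dr":[0,0,0],"fingers":0},
    {"delta_pos":[-0.1,0,8.5],"dr":[0,0,0],"fingers":0},
  ],
)

```text
time: 19.25
tool_pos: [0.4707, -0.0653, 0.0059]
tool_rot: [3.14, 0.001, 1.896]
contact_force: [0.1, 0.1, 1.3]
opening: 0.0458
grip_force: 0.0
```

Request:
step_arm(
  increments=[
    {"delta_pos":[0,0,0],"dr":[0,0,0],"fingers":1},
    {"delta_pos":[0,0,0],"dr":[0,0,0],"fingers":1},
    {"delta_pos":[0,0,0],"dr":[0,0,0],"fingers":1},
    {"delta_pos":[0,0,0],"dr":[0,0,0],"fingers":1},
    {"delta_pos":[0,0,0],"dr":[0,0,0],"fingers":1},
  ],
)

```text
time: 19.88
tool_pos: [0.4702, -0.0656, 0.0054]
tool_rot: [3.141, 0.0, 1.895]
contact_force: [-0.4, -0.8, 5.7]
opening: 0.0198
grip_force: 49.9
```

Request:
step_arm(
  increments=[
    {"delta_pos":[0,0,-2],"dr":[0,0,0],"fingers":1},
    {"delta_pos":[0,0,-6],"dr":[0,0,0],"fingers":1},
    {"delta_pos":[0,0,-10],"dr":[0,0,0],"fingers":1},
    {"delta_pos":[0,0,-14],"dr":[0,0,0],"fingers":1},
    {"delta_pos":[0,0,-16],"dr":[0,0,0],"fingers":1},
  ],
)

```text
time: 20.5
tool_pos: [0.4706, -0.0657, 0.1669]
tool_rot: [3.139, 0.001, 1.895]
contact_force: [0.5, 0.4, -0.0]
opening: 0.0198
grip_force: 49.9
```

Run:
```python
from h import *
s=st()
c=np.array([.5755,.2545,0]); R=Rot.from_euler('z',-.137)
g=c+R.apply([-.235,0,.12]); print(g)
to(g,-.137);
```

```text
t20.50 p [ 0.4706 -0.0657  0.1669] rpy [3.1394e+00 1.4000e-03 1.8951e+00] F [ 0.5  0.4 -0. ] open 0.0198 grip 49.9
[0.34270191 0.28659438 0.12      ]
delta_pos [37.47, -0.91, 4.64] dr [0.2, -0.1, 116.4]
```

Request:
step_arm(
  increments=[
    {"delta_pos":[4,0,0],"dr":[0,0,0],"fingers":1},
    {"delta_pos":[10,-0.2,0],"dr":[0,0,0],"fingers":1},
    {"delta_pos":[16,-0.4,0],"dr":[0,0,0],"fingers":1},
    {"delta_pos":[22,-0.5,0],"dr":[0,0,0],"fingers":1},
    {"delta_pos":[27,-0.7,0],"dr":[0,0,0],"fingers":1},
  ],
)

```text
time: 21.12
tool_pos: [0.3761, 0.1899, 0.1649]
tool_rot: [-3.141, -0.0, 1.896]
contact_force: [0.4, 1.0, -0.7]
opening: 0.0197
grip_force: 49.9
```

Request:
step_arm(
  increments=[
    {"delta_pos":[3,0,0],"dr":[0,0,10],"fingers":1},
    {"delta_pos":[6,-0.1,0],"dr":[0,0,20],"fingers":1},
    {"delta_pos":[8.5,-0.2,0],"dr":[0,0,30],"fingers":1},
    {"delta_pos":[10.5,-0.2,0],"dr":[0,0,40],"fingers":1},
    {"delta_pos":[10.5,-0.2,0],"dr":[0,0,50],"fingers":1},
  ],
)

```text
time: 21.75
tool_pos: [0.3412, 0.288, 0.1646]
tool_rot: [-3.141, 0.001, 1.019]
contact_force: [-0.0, -0.5, -0.9]
opening: 0.0195
grip_force: 49.9
```

Request:
step_arm(
  increments=[
    {"delta_pos":[0,0,0],"dr":[0,0,10],"fingers":1},
    {"delta_pos":[0,0,0],"dr":[0,0,20],"fingers":1},
    {"delta_pos":[0,0,0],"dr":[0,0,30],"fingers":1},
    {"delta_pos":[0,0,0],"dr":[0,0,40],"fingers":1},
    {"delta_pos":[0,0,0],"dr":[0,0,50],"fingers":1},
  ],
)

```text
time: 22.38
tool_pos: [0.3417, 0.2869, 0.1647]
tool_rot: [3.141, 0.001, 0.144]
contact_force: [0.4, 0.7, -0.8]
opening: 0.0196
grip_force: 49.9
```

Run:
```python
from h import *
s=st()
c=np.array([.5755,.2545,0]); R=Rot.from_euler('z',-.137)
to(c+R.apply([-.235,0,.12]),-.137);
```

```text
t22.38 p [0.3417 0.2869 0.1647] rpy [3.1414e+00 8.0000e-04 1.4390e-01] F [ 0.4  0.7 -0.8] open 0.0196 grip 49.9
delta_pos [0.1, 0.05, 4.47] dr [0.0, 0.0, 16.1]
```

Request:
step_arm(
  increments=[
    {"delta_pos":[0.1,0,2],"dr":[0,0,8],"fingers":1},
    {"delta_pos":[0.1,0,4],"dr":[0,0,16.1],"fingers":1},
    {"delta_pos":[0.1,0,5.5],"dr":[0,0,16.1],"fingers":1},
    {"delta_pos":[0.1,0,6.45],"dr":[0,0,16.1],"fingers":1},
    {"delta_pos":[0.1,0,6.45],"dr":[0,0,16.1],"fingers":1},
  ],
)

```text
time: 23.0
tool_pos: [0.3426, 0.287, 0.1]
tool_rot: [3.141, 0.001, -0.131]
contact_force: [0.4, -0.6, -1.1]
opening: 0.0196
grip_force: 49.9
```

Run:
```python
from h import *
s=st()
R=Rot.from_euler('xyz',s["tool_rot"]); tip=s["tool_pos"]+R.apply([.1085,0,-.0066]); print("tip",tip, proj("scene",tip),proj("top",tip))
im=viewer.read_camera("top"); s=viewer.read_camera("scene")
cv2.imwrite("pics/top5.png",im[:,:,::-1])
show("m5",crop(im,170,170,250,270,400,500),crop(s,310,120,390,220,400,500))
```

```text
t23.00 p [0.3426 0.287  0.1   ] rpy [ 3.1407e+00  1.2000e-03 -1.3120e-01] F [ 0.4 -0.6 -1.1] open 0.0196 grip 49.9
tip [0.4501647  0.272797   0.10648283] [[355.64533582 155.70447856]] [[200.32849377 246.11096611]]
```

View pics/m5.png

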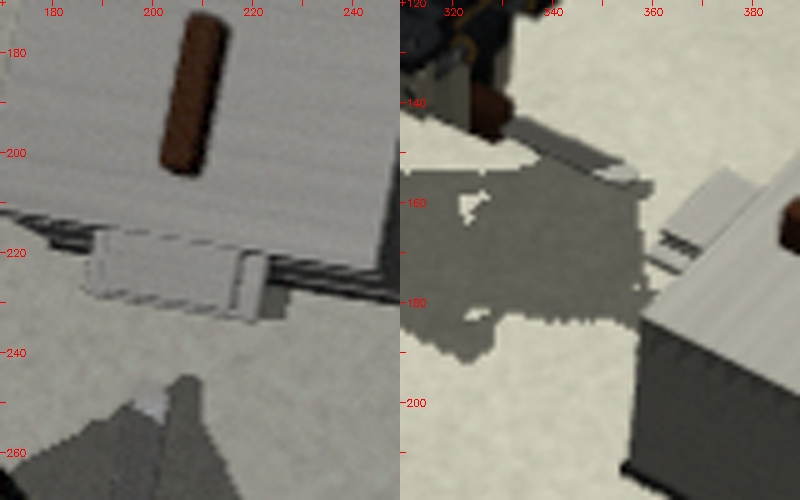

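Request:
step_arm(
  increments=[
    {"delta_pos":[1.2,0,0],"dr":[0,0,0],"fingers":1},
    {"delta_pos":[2.4,0,0],"dr":[0,0,0],"fingers":1},
    {"delta_pos":[3.4,0,0],"dr":[0,0,0],"fingers":1},
    {"delta_pos":[4.2,0,0],"dr":[0,0,0],"fingers":1},
    {"delta_pos":[4.6,0,0],"dr":[0,0,0],"fingers":1},
  ],
)

```text
time: 23.72
tool_pos: [0.3891, 0.281, 0.1005]
tool_rot: [-3.142, 0.0, -0.132]
contact_force: [0.1, 0.8, -0.3]
opening: 0.0198
grip_force: 49.9
```

Request:
step_arm(
  increments=[
    {"delta_pos":[0.4,0,0],"dr":[0,0,0],"fingers":1},
    {"delta_pos":[0.8,0,0],"dr":[0,0,0],"fingers":1},
    {"delta_pos":[1.2,0,0],"dr":[0,0,0],"fingers":1},
    {"delta_pos":[1.4,0,0],"dr":[0,0,0],"fingers":1},
    {"delta_pos":[1.4,0,0],"dr":[0,0,0],"fingers":1},
  ],
)

```text
time: 24.35
tool_pos: [0.4025, 0.2793, 0.1005]
tool_rot: [-3.142, -0.0, -0.131]
contact_force: [-1.1, -0.3, 0.2]
opening: 0.0199
grip_force: 49.9
```

Run:
```python
from h import *
s=st()
c=np.array([.5755,.2545,0]); Rt=Rot.from_euler('z',-.137)
R=Rot.from_euler('xyz',s["tool_rot"]); tip=s["tool_pos"]+R.apply([.1085,0,-.0066]); print("tip in tin",Rt.inv().apply(tip-c))
# rotate about fulcrum line (blade underside at ledge edge) by th
F=c+Rt.apply([-.0915,0,.1035+.0]); ax=R.apply([0,1,0])
Pt=R.inv().apply(F-s["tool_pos"]); print("fulcrum in tool",Pt)
for th in (6,12,18,24,30,34,38):
    q=Rot.from_rotvec(np.array([0,1,0])*np.radians(th)); d=Pt-q.apply(Pt)
    tp=s["tool_pos"]+R.apply(d+q.apply([.1085,0,-.0066]))
    print(th,(d*100).round(2),"tip z",tp[2].round(4))
```

```text
t24.35 p [0.4025 0.2793 0.1005] rpy [-3.1415 -0.     -0.1314] F [-1.1 -0.3  0.2] open 0.0199 grip 49.9
tip in tin [-0.06625543  0.00160235  0.10713841]
fulcrum in tool [ 0.08324676  0.00146009 -0.00296194]
6 [0.08 0.   0.87] tip z 0.1098
12 [0.24 0.   1.72] tip z 0.1123
18 [0.5  0.   2.56] tip z 0.1148
24 [ 0.84 -0.    3.36] tip z 0.1171
30 [1.26 0.   4.12] tip z 0.1193
34 [1.59 0.   4.6 ] tip z 0.1206
38 [1.95 0.   5.06] tip z 0.1219
```

Request:
step_arm(
  increments=[
    {"delta_pos":[0,0,0.15],"dr":[0,0,0],"fingers":1},
    {"delta_pos":[0.08,0,1.05],"dr":[0,6,0],"fingers":1},
    {"delta_pos":[0.24,0,1.9],"dr":[0,12,0],"fingers":1},
    {"delta_pos":[0.5,0,2.75],"dr":[0,18,0],"fingers":1},
    {"delta_pos":[0.5,0,2.75],"dr":[0,18,0],"fingers":1},
  ],
)

```text
time: 24.98
tool_pos: [0.4055, 0.2786, 0.0723]
tool_rot: [3.139, -0.312, -0.128]
contact_force: [-2.4, 0.2, 0.7]
opening: 0.0197
grip_force: 49.9
```

Run:
```python
from h import *
s=st()
c=np.array([.5755,.2545,0]); Rt=Rot.from_euler('z',-.137)
R=Rot.from_euler('xyz',s["tool_rot"])
F=c+Rt.apply([-.0915,0,.1035]); Pt=R.inv().apply(F-s["tool_pos"]); print("fulcrum in tool",Pt)
for th in (5,10,14,18,22):
    q=Rot.from_rotvec(np.array([0,1,0])*np.radians(th)); d=Pt-q.apply(Pt)
    tp=s["tool_pos"]+R.apply(d+q.apply([.1085,0,-.0066]))
    print(th,(d*100).round(2),"tip z",tp[2].round(4))
w=[unproj]
s=viewer.read_camera("scene");im=viewer.read_camera("top")
show("m6",crop(im,170,170,250,270,400,500),crop(s,310,110,410,235,400,500))
```

```text
t24.98 p [0.4055 0.2786 0.0723] rpy [ 3.1394 -0.3116 -0.1281] F [-2.4  0.2  0.7] open 0.0197 grip 49.9
fulcrum in tool [ 0.08589583  0.00140566 -0.0050738 ]
5 [ 0.08 -0.    0.75] tip z 0.1137
10 [0.22 0.   1.48] tip z 0.1154
14 [0.38 0.   2.06] tip z 0.1167
18 [0.58 0.   2.63] tip z 0.118
22 [0.82 0.   3.18] tip z 0.1192
```

View pics/m6.png

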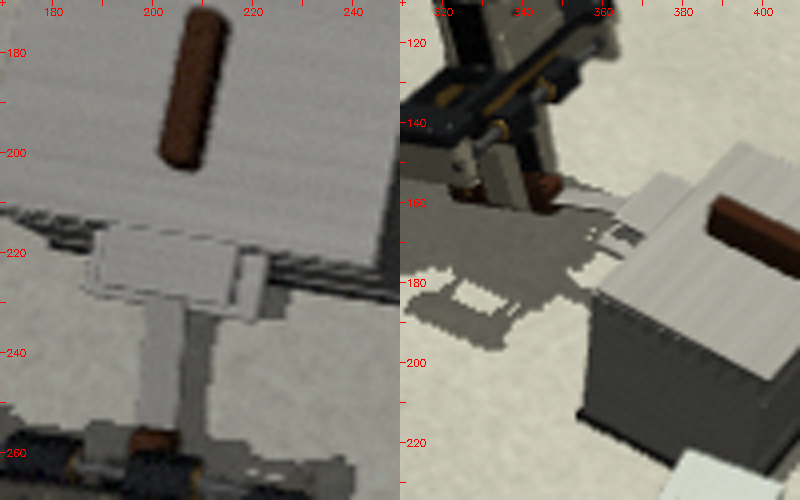

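Request:
step_arm(
  increments=[
    {"delta_pos":[0.08,0,0.75],"dr":[0,5,0],"fingers":1},
    {"delta_pos":[0.22,0,1.5],"dr":[0,10,0],"fingers":1},
    {"delta_pos":[0.38,0,2.05],"dr":[0,14,0],"fingers":1},
    {"delta_pos":[0.5,0,2.35],"dr":[0,16,0],"fingers":1},
    {"delta_pos":[0.5,0,2.35],"dr":[0,16,0],"fingers":1},
  ],
)

```text
time: 25.7
tool_pos: [0.4397, 0.2768, 0.0901]
tool_rot: [3.134, -0.525, -0.115]
contact_force: [-0.7, -0.3, -2.1]
opening: 0.0194
grip_force: 49.9
```

Run:
```python
from h import *
s=st()
R=Rot.from_euler('xyz',s["tool_rot"])
c=np.array([.5755,.2545,0]); Rt=Rot.from_euler('z',-.137)
F=c+Rt.apply([-.0915,0,.1035]); Pt=R.inv().apply(F-s["tool_pos"]); print("fulcrum in tool",Pt)
print("tip",Rt.inv().apply(s["tool_pos"]+R.apply([.1085,0,-.0066])-c))
for th in (4,8,12):
    q=Rot.from_rotvec(np.array([0,1,0])*np.radians(th)); d=Pt-q.apply(Pt); print(th,(d*100).round(2))
s=viewer.read_camera("scene");im=viewer.read_camera("top")
show("m7",crop(im,170,170,250,270,400,500),crop(s,310,110,410,235,400,500))
```

```text
t25.70 p [0.4397 0.2768 0.0901] rpy [ 3.1339 -0.525  -0.1149] F [-0.7 -0.3 -2.1] open 0.0194 grip 49.9
fulcrum in tool [0.04655965 0.00448282 0.0114711 ]
tip [-0.04705253  0.00560776  0.15015021]
4 [-0.07  0.    0.33]
8 [-0.11  0.    0.66]
12 [-0.14  0.    0.99]
```

View pics/m7.png

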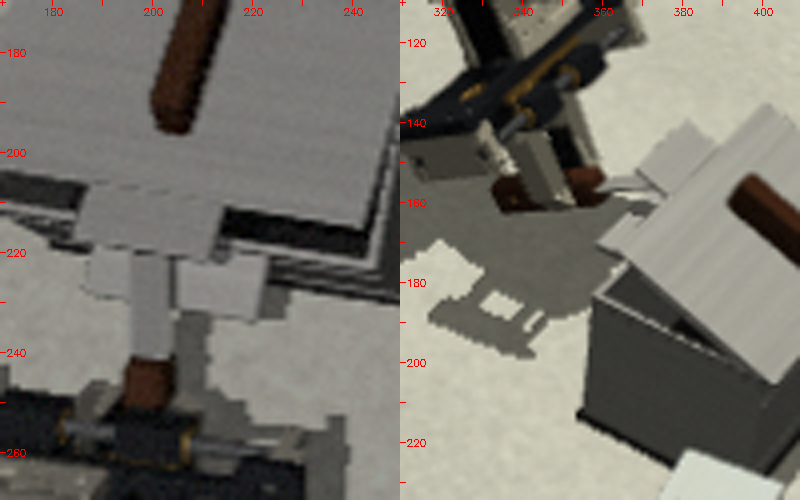

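Run:
```python
from h import *
s=st(); print(s["qpos"].round(3))
c=np.array([.5755,.2545,0]); Rt=Rot.from_euler('z',-.137)
R=Rot.from_euler('xyz',s["tool_rot"])
for w in ([-.01,0,-.025],[-.03,0,-.04],[-.06,0,-.04],[-.09,0,-.04]): print(w,(R.inv().apply(Rt.apply(w))*100).round(2))
# lid pose fit from both cams: free x,y,z,yaw,pitch using tab & plate front corners (measured px)
import itertools
pts={'tabL':(-.0895,.03,.004),'tabR':(-.0895,-.03,.004),'barN':(-.035,-.008,.030),'plR':(-.0625,-.09,.004),'barN2':(-.035,.008,.030)}
obs=[('top','tabL',170+74/5-.5,170+238/5-.5),('top','tabR',170+210/5-.5,170+258/5-.5),('top','plR',170+364/5-.5,170+230/5-.5),
('top','barN',170+190/5-.5,170+118/5-.5),
('scene','tabR',310+236/4-.5,110+171/4-.5),('scene','tabL',310+285/4-.5,110+121/4-.5),('scene','plR',310+197/4-.5,110+244/4-.5)]
def f(p):
    Rl=Rot.from_euler('ZYX',[-.137+p[3],p[4],p[5]])
    return np.concatenate([(proj(n,c+Rt.apply(p[:3])+Rl.apply([pts[k]]))[0]-[u,v])*(1) for n,k,u,v in obs])
r=least_squares(f,[0,0,.11,0,.05,0],loss='soft_l1'); print(r.x.round(4),r.fun.round(1))
```

```text
t25.80 p [0.4387 0.2765 0.0892] rpy [ 3.1319 -0.5235 -0.1124] F [ 0.   0.3 -1.2] open 0.0197 grip 49.9
[ 0.626  0.403  2.056 -0.915  0.449  3.104]
[-0.01, 0, -0.025] [-2.12 -0.04  1.67]
[-0.03, 0, -0.04] [-4.6  -0.09  1.96]
[-0.06, 0, -0.04] [-7.19 -0.15  0.46]
[-0.09, 0, -0.04] [-9.79 -0.21 -1.04]
[-0.002  -0.0034  0.1134 -0.0529  0.5704 -0.0865] [-0.2  0.  -0.3  0.2  0.3  0.5  0.4 -0.4 -0.5 -1.4 -0.1  0.5  3.1  0.4]
```

Run:
```python
from h import *
to([.4055,.2786,.0745],R=Rot.from_euler('xyz',[3.139,-.312,-.128]))
to([.422,.2776,.080],R=Rot.from_euler('xyz',[3.136,-.42,-.12]))
```

```text
delta_pos [-3.61, 0.17, -0.39] dr [0.0, -12.1, 0.7]
delta_pos [-1.91, 0.08, -0.04] dr [0.0, -5.9, 0.3]
```

Request:
step_arm(
  increments=[
    {"delta_pos":[-0.9,0,0],"dr":[0,-3,0.2],"fingers":1},
    {"delta_pos":[-1.9,0.1,0],"dr":[0,-6,0.3],"fingers":1},
    {"delta_pos":[-2.8,0.1,-0.2],"dr":[0,-9,0.5],"fingers":1},
    {"delta_pos":[-3.6,0.15,-0.4],"dr":[0,-12,0.7],"fingers":1},
    {"delta_pos":[-3.6,0.15,-0.4],"dr":[0,-12,0.7],"fingers":1},
  ],
)

```text
time: 26.42
tool_pos: [0.4056, 0.2788, 0.0744]
tool_rot: [3.137, -0.314, -0.126]
contact_force: [-0.4, -1.4, -1.5]
opening: 0.0196
grip_force: 49.9
```

Run:
```python
from h import *
s=st(); print(s["qpos"].round(3))
s=viewer.read_camera("scene");im=viewer.read_camera("top")
show("m8",crop(im,160,150,250,270,400,533),crop(s,310,110,430,270,400,533))
```

```text
t26.43 p [0.4056 0.2788 0.0744] rpy [ 3.1373 -0.3143 -0.1263] F [-0.4 -1.4 -1.5] open 0.0196 grip 49.9
[ 0.579  0.4    2.004 -0.411  0.535  2.61 ]
```

View pics/m8.png

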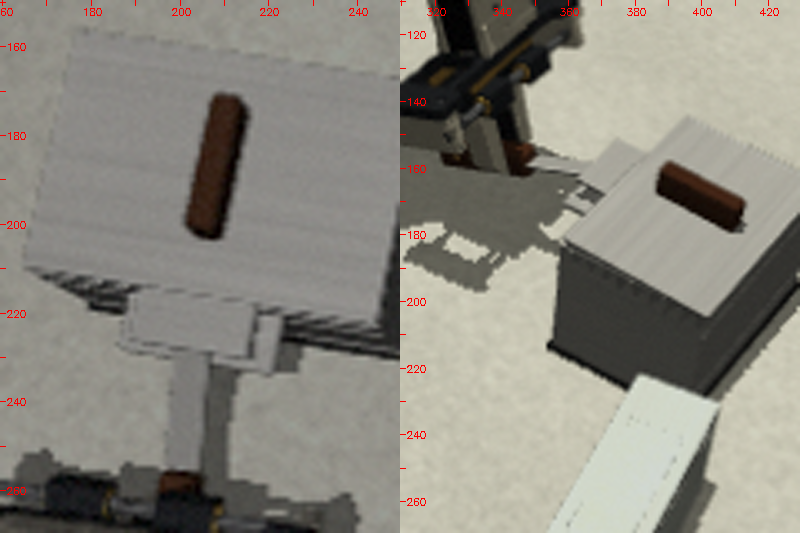

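Request:
step_arm(
  increments=[
    {"delta_pos":[-0.8,0,0],"dr":[0,0,0],"fingers":1},
    {"delta_pos":[-1.8,0,0],"dr":[0,0,0],"fingers":1},
    {"delta_pos":[-3,0,-0.1],"dr":[0,0,0],"fingers":1},
    {"delta_pos":[-4.5,0,-0.2],"dr":[0,0,0],"fingers":1},
    {"delta_pos":[-5,0,-1],"dr":[0,0,0],"fingers":1},
  ],
)

```text
time: 27.15
tool_pos: [0.3532, 0.2849, 0.0678]
tool_rot: [3.135, -0.312, -0.123]
contact_force: [0.7, -0.1, -0.7]
opening: 0.0194
grip_force: 49.9
```

Run:
```python
from h import *
s=st()
s=viewer.read_camera("scene");im=viewer.read_camera("top")
cv2.imwrite("pics/s9.png",s[:,:,::-1]); cv2.imwrite("pics/t9.png",im[:,:,::-1])
show("m9",crop(im,170,190,250,270,400,400),crop(s,350,130,410,190,400,400))
c=np.array([.5755,.2545,0]); Rt=Rot.from_euler('z',-.137)
for z in (.114,.124): print(z,proj("scene",c+Rt.apply([[-.0895,.03,z],[-.0895,-.03,z],[-.0625,-.09,z if z<.12 else .122],[-.0915,.04,.1035],[-.0915,-.04,.1035]])).round(1).tolist())
```

```text
t27.15 p [0.3532 0.2849 0.0678] rpy [ 3.1346 -0.3125 -0.1227] F [ 0.7 -0.1 -0.7] open 0.0194 grip 49.9
0.114 [[373.8, 153.3], [361.3, 165.3], [357.3, 182.6], [374.8, 154.2], [358.3, 170.2]]
0.124 [[374.1, 150.3], [361.6, 162.3], [357.5, 180.1], [374.8, 154.2], [358.3, 170.2]]
```

View pics/m9.png

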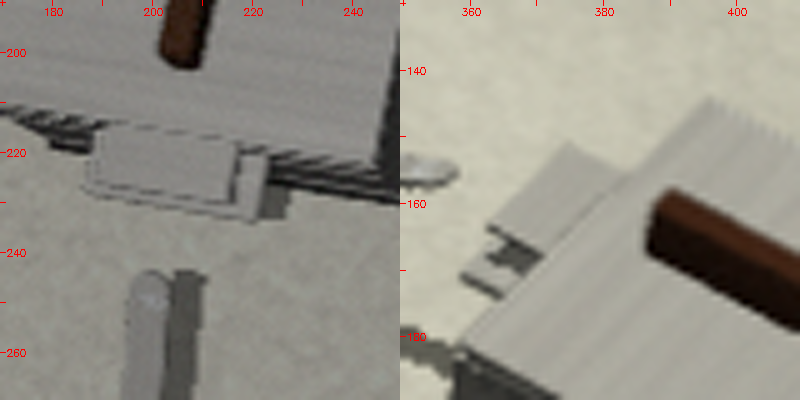

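Run:
```python
from h import *
a=cv2.cvtColor(cv2.imread("pics/scene4.png"),cv2.COLOR_BGR2GRAY);b=cv2.cvtColor(cv2.imread("pics/s9.png"),cv2.COLOR_BGR2GRAY)
def sh(x0,y0,x1,y1):
    A=cv2.resize(a[y0:y1,x0:x1],None,fx=8,fy=8,interpolation=cv2.INTER_CUBIC);B=cv2.resize(b[y0-6:y1+6,x0-6:x1+6],None,fx=8,fy=8,interpolation=cv2.INTER_CUBIC)
    r=cv2.matchTemplate(B,A,cv2.TM_CCOEFF_NORMED);_,m,_,l=cv2.minMaxLoc(r); return np.array(l)/8-6,m
print("tab top corner",sh(368,147,381,158),"grip bar",sh(384,156,414,182),"far corner",sh(425,156,440,172),"bottom corner",sh(395,196,408,210),"ledge",sh(355,168,362,178))
s=robot.observe(); print(st()["qpos"].round(2))
Rl=Rot.from_euler('xyz',[np.pi,0,-.125]); to([.353,.285,.12],R=Rl)
```

```text
tab top corner (array([ 0.75 , -1.875]), 0.9647854566574097) grip bar (array([ 1.125, -0.5  ]), 0.9844253659248352) far corner (array([0.  , 0.75]), 0.9786665439605713) bottom corner (array([0.625, 0.25 ]), 0.9973358511924744) ledge (array([0., 0.]), 0.9929834604263306)
t27.25 p [0.3543 0.2856 0.0689] rpy [ 3.137  -0.3146 -0.1232] F [ 0.1 -0.2 -0.7] open 0.0198 grip 49.9
[ 0.67  0.37  2.09 -0.47  0.51  2.76]
delta_pos [1.46, 0.1, -4.9] dr [0.2, -18.0, 0.1]
```

Request:
step_arm(
  increments=[
    {"delta_pos":[0,0,-2],"dr":[0,-5,0],"fingers":1},
    {"delta_pos":[0.8,0,-4],"dr":[0,-10,0],"fingers":1},
    {"delta_pos":[1.2,0,-4.5],"dr":[0,-15,0],"fingers":1},
    {"delta_pos":[1.5,0.1,-4.9],"dr":[0,-18,0],"fingers":1},
    {"delta_pos":[1.5,0.1,-4.9],"dr":[0,-18,0],"fingers":1},
  ],
)

```text
time: 27.88
tool_pos: [0.3554, 0.2845, 0.12]
tool_rot: [3.138, -0.002, -0.128]
contact_force: [0.2, -0.3, -1.1]
opening: 0.0196
grip_force: 49.9
```

Request:
step_arm(
  increments=[
    {"delta_pos":[1.5,4,0],"dr":[0,0,0],"fingers":1},
    {"delta_pos":[3,9,0],"dr":[0,0,0],"fingers":1},
    {"delta_pos":[5,14,0],"dr":[0,0,0],"fingers":1},
    {"delta_pos":[7.2,19.7,0],"dr":[0,0,0],"fingers":1},
    {"delta_pos":[7.2,19.7,4],"dr":[0,0,0],"fingers":1},
  ],
)

```text
time: 28.5
tool_pos: [0.404, 0.0764, 0.0819]
tool_rot: [3.137, -0.009, -0.132]
contact_force: [0.8, 1.4, -1.1]
opening: 0.0197
grip_force: 49.9
```

Run:
```python
from h import *
s=st()
to([.40,.08,.0055],-.125)
R=Rot.from_euler('xyz',s["tool_rot"])
tip=s["tool_pos"]+R.apply([.1085,0,-.0066]); end=s["tool_pos"]+R.apply([-.0625,0,-.0066]); print(proj("scene",[tip,end]),proj("top",[tip,end]))
s=viewer.read_camera("scene");im=viewer.read_camera("top")
show("m10",crop(im,250,200,350,300,400,400),crop(s,230,150,330,250,400,400))
```

```text
t28.50 p [0.404  0.0764 0.0819] rpy [ 3.1366 -0.0089 -0.1319] F [ 0.8  1.4 -1.1] open 0.0197 grip 49.9
delta_pos [-0.51, -0.34, 7.64] dr [0.3, -0.5, -0.4]
[[340.07887793 220.36210713]
 [283.2158033  190.74824631]] [[297.24383603 221.21538182]
 [284.9951975  297.68958559]]
```

View pics/m10.png

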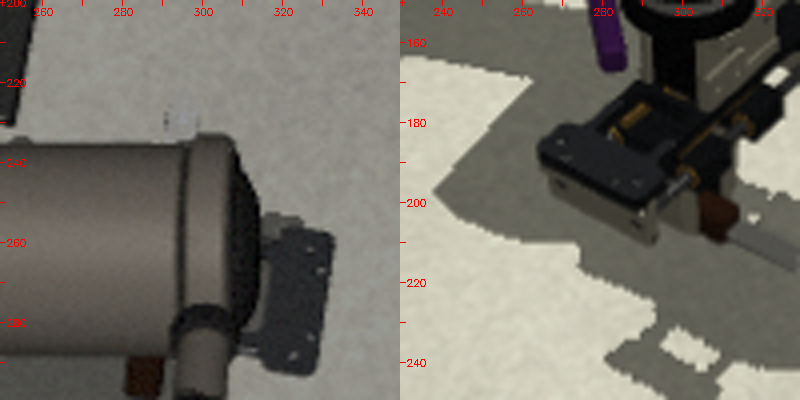

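Request:
step_arm(
  increments=[
    {"delta_pos":[-0.3,-0.2,2],"dr":[0,0,0],"fingers":1},
    {"delta_pos":[-0.5,-0.3,4],"dr":[0,0,0],"fingers":1},
    {"delta_pos":[-0.5,-0.3,5.5],"dr":[0,0,0],"fingers":1},
    {"delta_pos":[-0.5,-0.3,6.5],"dr":[0,0,0],"fingers":1},
    {"delta_pos":[-0.5,-0.3,7],"dr":[0,0,0],"fingers":1},
  ],
)

```text
time: 29.22
tool_pos: [0.396, 0.0837, 0.0106]
tool_rot: [3.137, -0.0, -0.124]
contact_force: [0.2, -0.6, -0.8]
opening: 0.0194
grip_force: 49.9
```

Request:
step_arm(
  increments=[
    {"delta_pos":[0,0,0.2],"dr":[0,0,0],"fingers":1},
    {"delta_pos":[0,0,0.3],"dr":[0,0,0],"fingers":1},
    {"delta_pos":[0,0,0.4],"dr":[0,0,0],"fingers":1},
    {"delta_pos":[0,0,0.5],"dr":[0,0,0],"fingers":1},
    {"delta_pos":[0,0,0.5],"dr":[0,0,0],"fingers":1},
  ],
)

```text
time: 29.85
tool_pos: [0.396, 0.0831, 0.0055]
tool_rot: [3.137, 0.0, -0.126]
contact_force: [-0.2, 0.4, -0.9]
opening: 0.0195
grip_force: 49.9
```

Request:
step_arm(
  increments=[
    {"delta_pos":[0,0,0.1],"dr":[0,0,0],"fingers":0.2},
    {"delta_pos":[0,0,0.1],"dr":[0,0,0],"fingers":0},
    {"delta_pos":[0,0,0.1],"dr":[0,0,0],"fingers":0},
    {"delta_pos":[0,0,0.1],"dr":[0,0,0],"fingers":0},
    {"delta_pos":[0,0,0],"dr":[0,0,0],"fingers":0},
  ],
)

```text
time: 30.48
tool_pos: [0.3959, 0.0831, 0.0055]
tool_rot: [3.137, 0.0, -0.126]
contact_force: [-1.0, -0.3, 1.2]
opening: 0.0462
grip_force: 0.0
```

Request:
step_arm(
  increments=[
    {"delta_pos":[0,0,-4],"dr":[0,0,0],"fingers":0},
    {"delta_pos":[0,0,-9],"dr":[0,0,0],"fingers":0},
    {"delta_pos":[0,0,-14],"dr":[0,0,0],"fingers":0},
    {"delta_pos":[0,0,-19],"dr":[0,0,0],"fingers":0},
    {"delta_pos":[0,0,-21],"dr":[0,0,0],"fingers":0},
  ],
)

```text
time: 31.1
tool_pos: [0.397, 0.0842, 0.2185]
tool_rot: [3.137, -0.005, -0.126]
contact_force: [0.2, -0.4, -0.3]
opening: 0.0461
grip_force: 0.0
```

```bash
cat >> h.py <<'E'
def blob(im,x0,y0,x1,y1,lo,hi,z,cam="top"):
    """largest colour blob in a window -> box corners & centre on plane z"""
    hsv=cv2.cvtColor(im,cv2.COLOR_RGB2HSV)
    m=cv2.inRange(hsv[y0:y1,x0:x1],lo,hi); n,l,s,c=cv2.connectedComponentsWithStats(m); k=1+s[1:,4].argmax()
    b=cv2.boxPoints(cv2.minAreaRect(np.argwhere(l==k)[:,::-1].astype(np.float32)))+[x0,y0]
    w=unproj(cam,b,z)[:,:2]; i=np.argmax(np.linalg.norm(np.roll(w,-1,0)-w,axis=1)); d=np.roll(w,-1,0)[i]-w[i]
    print("n",s[k,4],"px",b.mean(0).round(1),"centre",unproj(cam,[b.mean(0)],z)[0,:2].round(4),"len",np.linalg.norm(d).round(4),"dir deg",np.degrees(np.arctan2(d[1],d[0])).round(1))
E
python3 - <<'E'
from h import *
st()
im=viewer.read_camera("top"); s=viewer.read_camera("scene")
W=((0,90,20),(15,255,120))
blob(im,180,155,240,220,*W,.140); blob(s,370,145,425,190,*W,.135,"scene")
try: blob(im,230,220,340,340,*W,.020)
except Exception as e: print(e)
blob(s,260,160,360,260,*W,.020,"scene")
cv2.imwrite("pics/s11.png",s[:,:,::-1]); cv2.imwrite("pics/t11.png",im[:,:,::-1])
to([.5755,.2545,.20],-.137)
E
```

```text
t31.10 p [0.397  0.0842 0.2185] rpy [ 3.1375 -0.0049 -0.1257] F [ 0.2 -0.4 -0.3] open 0.0461 grip 0.0
n 202 px [207.9 186.4] centre [0.577  0.2541] len 0.0663 dir deg -9.4
n 262 px [399.4 168.7] centre [0.5792 0.2484] len 0.0719 dir deg -10.7
n 1 px [306. 256.] centre [0.4395 0.0446] len 0.0 dir deg 0.0
n 268 px [297.1 216.8] centre [0.3829 0.0785] len 0.092 dir deg -6.9
delta_pos [15.54, -19.14, 1.76] dr [0.2, -0.3, 0.6]
```

Request:
step_arm(
  increments=[
    {"delta_pos":[4,-4.8,0],"dr":[0,0,0.5],"fingers":0},
    {"delta_pos":[8,-9.6,0],"dr":[0,0,0.5],"fingers":0},
    {"delta_pos":[12,-14.4,0.5],"dr":[0,0,0.5],"fingers":0},
    {"delta_pos":[15.7,-19.1,1],"dr":[0,0,0.5],"fingers":0},
    {"delta_pos":[15.7,-19.1,2],"dr":[0,0,0.5],"fingers":0},
  ],
)

```text
time: 31.82
tool_pos: [0.577, 0.2561, 0.1905]
tool_rot: [3.136, 0.003, -0.132]
contact_force: [-0.8, 0.1, -0.7]
opening: 0.046
grip_force: 0.0
```

Run:
```python
from h import *
st(); to([.577,.254,.123],-.15)
```

```text
t31.82 p [0.577  0.2561 0.1905] rpy [ 3.1359e+00  2.8000e-03 -1.3220e-01] F [-0.8  0.1 -0.7] open 0.046 grip 0.0
delta_pos [0.05, 0.17, 6.75] dr [0.3, 0.2, 1.0]
```

Request:
step_arm(
  increments=[
    {"delta_pos":[0,0.15,3],"dr":[0,0,0.8],"fingers":0},
    {"delta_pos":[0,0.15,5],"dr":[0,0,0.8],"fingers":0},
    {"delta_pos":[0,0.15,6.2],"dr":[0,0,0.8],"fingers":0},
    {"delta_pos":[0,0.15,6.6],"dr":[0,0,0.8],"fingers":0},
    {"delta_pos":[0,0.15,6.6],"dr":[0,0,0.8],"fingers":0.2},
  ],
)

```text
time: 32.45
tool_pos: [0.5756, 0.2519, 0.1289]
tool_rot: [3.137, -0.0, -0.149]
contact_force: [-0.2, 0.8, 0.6]
opening: 0.0402
grip_force: 0.0
```

Request:
step_arm(
  increments=[
    {"delta_pos":[0,0,0],"dr":[0,0,0],"fingers":1},
    {"delta_pos":[0,0,0],"dr":[0,0,0],"fingers":1},
    {"delta_pos":[0,0,0],"dr":[0,0,0],"fingers":1},
    {"delta_pos":[0,0,0],"dr":[0,0,0],"fingers":1},
    {"delta_pos":[0,0,0],"dr":[0,0,0],"fingers":1},
  ],
)

```text
time: 33.08
tool_pos: [0.5761, 0.2536, 0.1294]
tool_rot: [3.14, -0.002, -0.148]
contact_force: [0.9, 5.1, 1.2]
opening: 0.0155
grip_force: 50.0
```

Request:
step_arm(
  increments=[
    {"delta_pos":[0,0,-0.8],"dr":[0,0,0],"fingers":1},
    {"delta_pos":[0,0,-1.6],"dr":[0,0,0],"fingers":1},
    {"delta_pos":[0,0,-2.6],"dr":[0,0,0],"fingers":1},
    {"delta_pos":[0,0,-4],"dr":[0,0,0],"fingers":1},
    {"delta_pos":[0,0,-6],"dr":[0,0,0],"fingers":1},
  ],
)

```text
time: 33.7
tool_pos: [0.5755, 0.252, 0.1894]
tool_rot: [3.136, 0.001, -0.149]
contact_force: [0.8, 0.1, -1.6]
opening: 0.0154
grip_force: 50.0
```

Request:
step_arm(
  increments=[
    {"delta_pos":[-2,0,-1],"dr":[0,0,0],"fingers":1},
    {"delta_pos":[-6,0,-1],"dr":[0,0,0],"fingers":1},
    {"delta_pos":[-11,0,-1],"dr":[0,0,0],"fingers":1},
    {"delta_pos":[-16,0,-1],"dr":[0,0,0],"fingers":1},
    {"delta_pos":[-20,0,0],"dr":[0,0,0],"fingers":1},
  ],
)

```text
time: 34.33
tool_pos: [0.3767, 0.2821, 0.19]
tool_rot: [3.138, -0.002, -0.148]
contact_force: [0.1, 1.8, -1.9]
opening: 0.0155
grip_force: 50.0
```

Request:
step_arm(
  increments=[
    {"delta_pos":[0,0,3],"dr":[0,0,0],"fingers":1},
    {"delta_pos":[0,0,7],"dr":[0,0,0],"fingers":1},
    {"delta_pos":[0,0,11],"dr":[0,0,0],"fingers":1},
    {"delta_pos":[0,0,13.5],"dr":[0,0,0],"fingers":1},
    {"delta_pos":[0,0,15],"dr":[0,0,0],"fingers":1},
  ],
)

```text
time: 34.95
tool_pos: [0.3778, 0.281, 0.0381]
tool_rot: [3.136, 0.0, -0.149]
contact_force: [-0.3, 0.1, -2.0]
opening: 0.0155
grip_force: 50.0
```

Request:
step_arm(
  increments=[
    {"delta_pos":[0,0,0.3],"dr":[0,0,0],"fingers":1},
    {"delta_pos":[0,0,0.6],"dr":[0,0,0],"fingers":1},
    {"delta_pos":[0,0,0.8],"dr":[0,0,0],"fingers":1},
    {"delta_pos":[0,0,1.0],"dr":[0,0,0],"fingers":1},
    {"delta_pos":[0,0,1.0],"dr":[0,0,0],"fingers":1},
  ],
)

```text
time: 35.58
tool_pos: [0.3769, 0.2816, 0.0301]
tool_rot: [3.137, 0.0, -0.148]
contact_force: [-7.9, 0.3, 12.9]
opening: 0.0158
grip_force: 50.0
```

Request:
step_arm(
  increments=[
    {"delta_pos":[0,0,0],"dr":[0,0,0],"fingers":0.4},
    {"delta_pos":[0,0,0],"dr":[0,0,0],"fingers":0},
    {"delta_pos":[0,0,0],"dr":[0,0,0],"fingers":-0.2},
    {"delta_pos":[0,0,0],"dr":[0,0,0],"fingers":-0.2},
    {"delta_pos":[0,0,-2],"dr":[0,0,0],"fingers":-0.2},
  ],
)

```text
time: 36.2
tool_pos: [0.3769, 0.2807, 0.0477]
tool_rot: [3.135, 0.003, -0.149]
contact_force: [-0.4, 0.3, 1.3]
opening: 0.0545
grip_force: 0.0
```

Request:
step_arm(
  increments=[
    {"delta_pos":[0,0,-5],"dr":[0,0,-5],"fingers":-0.2},
    {"delta_pos":[0,0,-10],"dr":[0,0,-14],"fingers":-0.2},
    {"delta_pos":[0,0,-15],"dr":[0,0,-24],"fingers":-0.5},
    {"delta_pos":[0,0,-18],"dr":[0,0,-34],"fingers":-0.5},
    {"delta_pos":[0,0,-18],"dr":[0,0,-44],"fingers":-0.5},
  ],
)

```text
time: 36.83
tool_pos: [0.379, 0.2827, 0.2312]
tool_rot: [3.137, -0.002, 0.625]
contact_force: [1.4, 0.5, 0.8]
opening: 0.0685
grip_force: 0.0
```

Request:
step_arm(
  increments=[
    {"delta_pos":[0,0,0],"dr":[0,0,-10],"fingers":-0.5},
    {"delta_pos":[0,0,0],"dr":[0,0,-20],"fingers":-0.5},
    {"delta_pos":[0,0,0],"dr":[0,0,-30],"fingers":-0.5},
    {"delta_pos":[0,0,0],"dr":[0,0,-40],"fingers":-0.5},
    {"delta_pos":[0,0,0],"dr":[0,0,-50],"fingers":-0.5},
  ],
)

```text
time: 37.45
tool_pos: [0.3778, 0.282, 0.2284]
tool_rot: [-3.141, 0.005, 1.498]
contact_force: [-0.2, -0.3, -0.1]
opening: 0.0688
grip_force: 0.0
```

Run:
```python
from h import *
st(); to([.575,-.212,.22],1.588); to([.575,-.212,.08],1.588)
im=viewer.read_camera("top"); s=viewer.read_camera("scene")
cv2.imwrite("pics/s12.png",s[:,:,::-1]); cv2.imwrite("pics/t12.png",im[:,:,::-1])
W=((0,90,20),(15,255,120))
blob(s,300,70,385,160,*W,.040,"scene"); blob(im,150,230,260,330,*W,.044)
```

```text
t37.45 p [0.3778 0.282  0.2284] rpy [-3.141   0.0051  1.4977] F [-0.2 -0.3 -0.1] open 0.0688 grip 0.0
delta_pos [-47.82, 23.28, 1.07] dr [-0.0, 0.3, -5.2]
delta_pos [-47.75, 23.29, 15.07] dr [-0.0, 0.3, -5.2]
n 2 px [324.5 159. ] centre [0.3482 0.292 ] len 0.0028 dir deg -151.2
n 169 px [203.1 279.9] centre [0.3777 0.2794] len 0.0669 dir deg -8.7
```

Request:
step_arm(
  increments=[
    {"delta_pos":[-5,2.4,0],"dr":[0,0,0],"fingers":-0.5},
    {"delta_pos":[-10,4.9,0],"dr":[0,0,0],"fingers":-0.5},
    {"delta_pos":[-15,7.3,0],"dr":[0,0,0],"fingers":-0.5},
    {"delta_pos":[-20,9.7,0],"dr":[0,0,0],"fingers":-0.5},
    {"delta_pos":[-25,12.2,0],"dr":[0,0,0],"fingers":-0.5},
  ],
)

```text
time: 38.17
tool_pos: [0.4802, 0.0215, 0.2298]
tool_rot: [3.142, 0.005, 1.488]
contact_force: [0.5, -0.2, 0.2]
opening: 0.069
grip_force: 0.0
```

Request:
step_arm(
  increments=[
    {"delta_pos":[-6,2.9,0],"dr":[0,0,-2],"fingers":-0.5},
    {"delta_pos":[-12,5.8,0],"dr":[0,0,-4],"fingers":-0.5},
    {"delta_pos":[-18,8.8,0.5],"dr":[0,0,-5.2],"fingers":-0.5},
    {"delta_pos":[-22.8,11.1,1],"dr":[0,0,-5.2],"fingers":-0.5},
    {"delta_pos":[-22.8,11.1,3],"dr":[0,0,-5.2],"fingers":-0.5},
  ],
)

```text
time: 38.8
tool_pos: [0.5736, -0.2175, 0.2004]
tool_rot: [3.14, 0.007, 1.574]
contact_force: [-0.3, 0.8, -0.8]
opening: 0.0687
grip_force: 0.0
```

Run:
```python
from h import *
st(); to([.575,-.212,.08],1.588)
```

```text
t38.80 p [ 0.5736 -0.2175  0.2004] rpy [3.1402 0.0067 1.574 ] F [-0.3  0.8 -0.8] open 0.0687 grip 0.0
delta_pos [0.63, 0.12, 12.04] dr [0.1, 0.4, -0.8]
```

Request:
step_arm(
  increments=[
    {"delta_pos":[0.6,0.1,3],"dr":[0,0.4,-0.8],"fingers":-0.5},
    {"delta_pos":[0.6,0.1,7],"dr":[0,0.4,-0.8],"fingers":-0.5},
    {"delta_pos":[0.6,0.1,10],"dr":[0,0.4,-0.8],"fingers":-0.5},
    {"delta_pos":[0.6,0.1,12],"dr":[0,0.4,-0.8],"fingers":-0.5},
    {"delta_pos":[0.6,0.1,12],"dr":[0,0.4,-0.8],"fingers":0},
  ],
  newtons=20,
)

```text
time: 39.42
tool_pos: [0.5723, -0.207, 0.079]
tool_rot: [-3.137, -0.004, 1.594]
contact_force: [0.5, 0.4, -0.2]
opening: 0.0631
grip_force: 0.0
```

Request:
step_arm(
  increments=[
    {"delta_pos":[0,0,0],"dr":[0,0,0],"fingers":1},
    {"delta_pos":[0,0,0],"dr":[0,0,0],"fingers":1},
    {"delta_pos":[0,0,0],"dr":[0,0,0],"fingers":1},
    {"delta_pos":[0,0,0],"dr":[0,0,0],"fingers":1},
    {"delta_pos":[0,0,-0.3],"dr":[0,0,0],"fingers":1},
  ],
)

```text
time: 40.05
tool_pos: [0.5732, -0.2074, 0.0838]
tool_rot: [-3.141, -0.002, 1.597]
contact_force: [-0.4, -0.5, -1.3]
opening: 0.038
grip_force: 19.9
```

Request:
step_arm(
  increments=[
    {"delta_pos":[0,0,-2],"dr":[0,0,0],"fingers":1},
    {"delta_pos":[0,0,-4],"dr":[0,0,0],"fingers":1},
    {"delta_pos":[0,0,-7],"dr":[0,0,0],"fingers":1},
    {"delta_pos":[0,0,-10],"dr":[0,0,0],"fingers":1},
    {"delta_pos":[0,0,-12],"dr":[0,0,0],"fingers":1},
  ],
)

```text
time: 40.67
tool_pos: [0.5736, -0.2078, 0.2052]
tool_rot: [3.141, -0.002, 1.597]
contact_force: [-0.3, -0.3, -0.7]
opening: 0.0381
grip_force: 19.9
```

```bash
cat >> h.py <<'E'
TC=np.array([.5755,.2545,0]); RT=Rot.from_euler('z',-.137)
def tin(x,y,z): return TC+RT.apply([x,y,z])
E
python3 - <<'E'
from h import *
st(); to(tin(0,-.0615,.20),1.434)
E
```

```text
t40.67 p [ 0.5736 -0.2078  0.2052] rpy [ 3.1414e+00 -1.6000e-03  1.5967e+00] F [-0.3 -0.3 -0.7] open 0.0381 grip 19.9
delta_pos [40.14, 0.39, 0.59] dr [0.0, -0.1, 9.3]
```

Request:
step_arm(
  increments=[
    {"delta_pos":[3,0,0],"dr":[0,0,0],"fingers":1},
    {"delta_pos":[8,0.1,0],"dr":[0,0,0],"fingers":1},
    {"delta_pos":[13,0.1,0],"dr":[0,0,0],"fingers":1},
    {"delta_pos":[19,0.2,0],"dr":[0,0,0],"fingers":1},
    {"delta_pos":[25,0.2,0],"dr":[0,0,0],"fingers":1},
  ],
)

```text
time: 41.3
tool_pos: [0.5686, 0.0439, 0.2043]
tool_rot: [-3.141, -0.002, 1.596]
contact_force: [1.5, 0.0, -0.4]
opening: 0.0385
grip_force: 19.9
```

Request:
step_arm(
  increments=[
    {"delta_pos":[5,0,0],"dr":[0,0,3],"fingers":1},
    {"delta_pos":[10,0.1,0],"dr":[0,0,6],"fingers":1},
    {"delta_pos":[13.5,0.2,0],"dr":[0,0,9.3],"fingers":1},
    {"delta_pos":[15.5,0.2,0],"dr":[0,0,9.3],"fingers":1},
    {"delta_pos":[15.5,0.2,0],"dr":[0,0,9.3],"fingers":1},
  ],
)

```text
time: 41.92
tool_pos: [0.5667, 0.1978, 0.2044]
tool_rot: [-3.14, -0.002, 1.437]
contact_force: [-0.7, -0.9, 0.0]
opening: 0.0384
grip_force: 19.9
```

Run:
```python
from h import *
st(); to(tin(0,-.0575,.066),1.434)
im=viewer.read_camera("top"); s=viewer.read_camera("scene")
show("m11",crop(im,150,130,290,270,400,400),crop(s,340,110,460,230,400,400))
```

```text
t41.92 p [0.5667 0.1978 0.2044] rpy [-3.1401e+00 -1.7000e-03  1.4372e+00] F [-0.7 -0.9  0. ] open 0.0384 grip 19.9
delta_pos [-0.04, 0.12, 13.84] dr [-0.1, -0.1, 0.2]
```

View pics/m11.png

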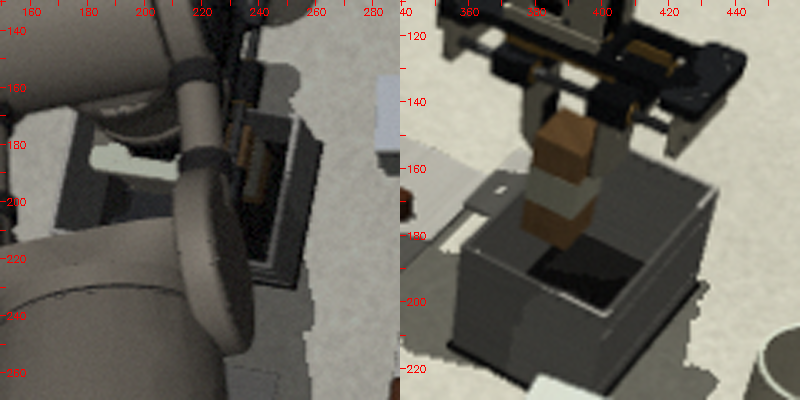

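Request:
step_arm(
  increments=[
    {"delta_pos":[0,0.1,3],"dr":[0,0,0],"fingers":1},
    {"delta_pos":[0,0.1,6],"dr":[0,0,0],"fingers":1},
    {"delta_pos":[0,0.1,9],"dr":[0,0,0],"fingers":1},
    {"delta_pos":[0,0.1,11],"dr":[0,0,0],"fingers":1},
    {"delta_pos":[0,0.1,12],"dr":[0,0,0],"fingers":1},
  ],
)

```text
time: 42.65
tool_pos: [0.5676, 0.1957, 0.0836]
tool_rot: [-3.139, -0.001, 1.433]
contact_force: [-0.3, 1.7, 0.4]
opening: 0.0379
grip_force: 19.9
```

Request:
step_arm(
  increments=[
    {"delta_pos":[0,0,0.6],"dr":[0,0,0],"fingers":1},
    {"delta_pos":[0,0,1.2],"dr":[0,0,0],"fingers":1},
    {"delta_pos":[0,0,1.7],"dr":[0,0,0],"fingers":1},
    {"delta_pos":[0,0,1.9],"dr":[0,0,0],"fingers":1},
    {"delta_pos":[0,0,1.9],"dr":[0,0,0],"fingers":1},
  ],
)

```text
time: 43.28
tool_pos: [0.5679, 0.1975, 0.0657]
tool_rot: [-3.141, -0.002, 1.435]
contact_force: [0.7, 0.8, 0.2]
opening: 0.0377
grip_force: 19.9
```

Request:
step_arm(
  increments=[
    {"delta_pos":[0,0,0],"dr":[0,0,0],"fingers":0.1},
    {"delta_pos":[0,0,0],"dr":[0,0,0],"fingers":-0.12},
    {"delta_pos":[0,0,0],"dr":[0,0,0],"fingers":-0.12},
    {"delta_pos":[0,0,-2],"dr":[0,0,0],"fingers":-0.12},
    {"delta_pos":[0,0,-6],"dr":[0,0,0],"fingers":-0.12},
  ],
)

```text
time: 43.9
tool_pos: [0.5667, 0.197, 0.1248]
tool_rot: [-3.137, -0.001, 1.434]
contact_force: [0.3, -0.1, 0.2]
opening: 0.0514
grip_force: 0.0
```

Request:
step_arm(
  increments=[
    {"delta_pos":[0,0,-4],"dr":[0,0,0],"fingers":-0.12},
    {"delta_pos":[0,0,-8],"dr":[0,0,0],"fingers":-0.5},
    {"delta_pos":[-5,0.8,-8],"dr":[0,0,0],"fingers":-0.5},
    {"delta_pos":[-10,1.5,-8],"dr":[0,0,0],"fingers":-0.5},
    {"delta_pos":[-15,2.3,-8],"dr":[0,0,0],"fingers":-0.5},
  ],
)

```text
time: 44.52
tool_pos: [0.5702, 0.044, 0.2056]
tool_rot: [-3.141, -0.002, 1.435]
contact_force: [0.5, -0.4, -0.1]
opening: 0.0691
grip_force: 0.0
```

Request:
step_arm(
  increments=[
    {"delta_pos":[-6,0.9,0],"dr":[0,0,-2],"fingers":-0.5},
    {"delta_pos":[-12,1.8,0],"dr":[0,0,-4],"fingers":-0.5},
    {"delta_pos":[-18,2.8,0],"dr":[0,0,-6],"fingers":-0.5},
    {"delta_pos":[-24,3.7,0],"dr":[0,0,-8.8],"fingers":-0.5},
    {"delta_pos":[-29.9,4.6,0],"dr":[0,0,-8.8],"fingers":-0.5},
  ],
)

```text
time: 45.15
tool_pos: [0.575, -0.2591, 0.2049]
tool_rot: [-3.141, -0.002, 1.588]
contact_force: [0.5, 0.2, 0.0]
opening: 0.0689
grip_force: 0.0
```

Request:
step_arm(
  increments=[
    {"delta_pos":[0,0,0],"dr":[0,0,0],"fingers":-0.5},
    {"delta_pos":[0,0,0],"dr":[0,0,0],"fingers":-0.5},
    {"delta_pos":[0,0,1],"dr":[0,0,0],"fingers":-0.5},
    {"delta_pos":[0,0,2],"dr":[0,0,0],"fingers":-0.5},
    {"delta_pos":[0,0,2],"dr":[0,0,0],"fingers":-0.5},
  ],
)

```text
time: 45.78
tool_pos: [0.5748, -0.2558, 0.1833]
tool_rot: [-3.139, -0.004, 1.589]
contact_force: [0.5, -0.6, 0.9]
opening: 0.0691
grip_force: 0.0
```

Run:
```python
from h import *
st(); to([.5745,-.257,.08],1.588)
```

```text
t45.77 p [ 0.5748 -0.2558  0.1833] rpy [-3.1386 -0.0036  1.5893] F [ 0.5 -0.6  0.9] open 0.0691 grip 0.0
delta_pos [-0.15, -0.0, 10.33] dr [-0.2, -0.2, 0.1]
```

Request:
step_arm(
  increments=[
    {"delta_pos":[-0.1,0,3],"dr":[0,0,0],"fingers":-0.5},
    {"delta_pos":[-0.1,0,6],"dr":[0,0,0],"fingers":-0.5},
    {"delta_pos":[-0.1,0,9],"dr":[0,0,0],"fingers":-0.5},
    {"delta_pos":[-0.1,0,10.3],"dr":[0,0,0],"fingers":-0.5},
    {"delta_pos":[-0.1,0,10.3],"dr":[0,0,0],"fingers":0},
  ],
)

```text
time: 46.4
tool_pos: [0.575, -0.2575, 0.0813]
tool_rot: [-3.14, -0.003, 1.588]
contact_force: [-0.6, -0.7, 0.9]
opening: 0.0631
grip_force: 0.0
```

Request:
step_arm(
  increments=[
    {"delta_pos":[0,0,0],"dr":[0,0,0],"fingers":1},
    {"delta_pos":[0,0,0],"dr":[0,0,0],"fingers":1},
    {"delta_pos":[0,0,0],"dr":[0,0,0],"fingers":1},
    {"delta_pos":[0,0,0],"dr":[0,0,0],"fingers":1},
    {"delta_pos":[0,0,0],"dr":[0,0,0],"fingers":1},
  ],
)

```text
time: 47.02
tool_pos: [0.5756, -0.2581, 0.0826]
tool_rot: [3.141, -0.001, 1.588]
contact_force: [-1.2, 1.2, 6.4]
opening: 0.0382
grip_force: 19.9
```

Request:
step_arm(
  increments=[
    {"delta_pos":[0,0,-2],"dr":[0,0,0],"fingers":1},
    {"delta_pos":[0,0,-5],"dr":[0,0,0],"fingers":1},
    {"delta_pos":[0,0,-9],"dr":[0,0,0],"fingers":1},
    {"delta_pos":[0,0,-12.5],"dr":[0,0,0],"fingers":1},
    {"delta_pos":[2,0,-12.5],"dr":[0,0,0],"fingers":1},
  ],
)

```text
time: 47.65
tool_pos: [0.576, -0.2394, 0.2094]
tool_rot: [3.137, 0.001, 1.586]
contact_force: [0.7, 0.1, -1.3]
opening: 0.0382
grip_force: 19.9
```

Request:
step_arm(
  increments=[
    {"delta_pos":[5,0,0],"dr":[0,0,0],"fingers":1},
    {"delta_pos":[10,0.1,0],"dr":[0,0,0],"fingers":1},
    {"delta_pos":[16,0.2,0],"dr":[0,0,0],"fingers":1},
    {"delta_pos":[22,0.3,0],"dr":[0,0,0],"fingers":1},
    {"delta_pos":[28,0.4,0],"dr":[0,0,0],"fingers":1},
  ],
)

```text
time: 48.28
tool_pos: [0.5727, 0.0446, 0.2057]
tool_rot: [-3.138, -0.003, 1.588]
contact_force: [1.4, 0.1, -1.0]
opening: 0.0378
grip_force: 19.9
```

Request:
step_arm(
  increments=[
    {"delta_pos":[6,0,0],"dr":[0,0,3],"fingers":1},
    {"delta_pos":[12,0.1,0],"dr":[0,0,6],"fingers":1},
    {"delta_pos":[17,0.2,0],"dr":[0,0,8.8],"fingers":1},
    {"delta_pos":[19.1,0.2,0],"dr":[0,0,8.8],"fingers":1},
    {"delta_pos":[19.1,0.2,0],"dr":[0,0,8.8],"fingers":1},
  ],
)

```text
time: 48.9
tool_pos: [0.5718, 0.234, 0.2064]
tool_rot: [-3.138, -0.001, 1.437]
contact_force: [0.6, -0.7, -1.3]
opening: 0.038
grip_force: 19.9
```

Run:
```python
from h import *
st(); to(tin(0,-.0205,.065),1.434)
```

```text
t48.90 p [0.5718 0.234  0.2064] rpy [-3.1385e+00 -1.0000e-03  1.4375e+00] F [ 0.6 -0.7 -1.3] open 0.038 grip 19.9
delta_pos [0.02, 0.13, 14.14] dr [-0.2, -0.1, 0.2]
```

Request:
step_arm(
  increments=[
    {"delta_pos":[0.1,0.1,3],"dr":[0,0,0.2],"fingers":1},
    {"delta_pos":[0.1,0.1,6],"dr":[0,0,0.2],"fingers":1},
    {"delta_pos":[0.1,0.1,9],"dr":[0,0,0.2],"fingers":1},
    {"delta_pos":[0.1,0.1,11],"dr":[0,0,0.2],"fingers":1},
    {"delta_pos":[0.1,0.1,12],"dr":[0,0,0.2],"fingers":1},
  ],
)

```text
time: 49.52
tool_pos: [0.5733, 0.232, 0.0862]
tool_rot: [-3.138, -0.001, 1.429]
contact_force: [-0.1, 0.3, -0.1]
opening: 0.0381
grip_force: 19.9
```

Request:
step_arm(
  increments=[
    {"delta_pos":[0,0,0.6],"dr":[0,0,0],"fingers":1},
    {"delta_pos":[0,0,1.2],"dr":[0,0,0],"fingers":1},
    {"delta_pos":[0,0,1.7],"dr":[0,0,0],"fingers":1},
    {"delta_pos":[0,0,1.9],"dr":[0,0,0],"fingers":1},
    {"delta_pos":[0,0,1.9],"dr":[0,0,0],"fingers":1},
  ],
)

```text
time: 50.15
tool_pos: [0.5738, 0.2342, 0.0688]
tool_rot: [-3.141, -0.002, 1.431]
contact_force: [0.1, 0.8, -0.1]
opening: 0.0385
grip_force: 19.9
```

Request:
step_arm(
  increments=[
    {"delta_pos":[0,0,0.1],"dr":[0,0,0],"fingers":0.1},
    {"delta_pos":[0,0,0.1],"dr":[0,0,0],"fingers":-0.12},
    {"delta_pos":[0,0,0],"dr":[0,0,0],"fingers":-0.12},
    {"delta_pos":[0,0,-2],"dr":[0,0,0],"fingers":-0.12},
    {"delta_pos":[0,0,-6],"dr":[0,0,0],"fingers":-0.12},
  ],
)

```text
time: 50.78
tool_pos: [0.5728, 0.2336, 0.1279]
tool_rot: [-3.137, -0.001, 1.431]
contact_force: [0.8, -0.8, 0.4]
opening: 0.0515
grip_force: 0.0
```

Request:
step_arm(
  increments=[
    {"delta_pos":[0,0,-4],"dr":[0,0,0],"fingers":-0.12},
    {"delta_pos":[0,0,-8],"dr":[0,0,0],"fingers":-0.5},
    {"delta_pos":[-5,0.7,-8],"dr":[0,0,0],"fingers":-0.5},
    {"delta_pos":[-10,1.4,-8],"dr":[0,0,0],"fingers":-0.5},
    {"delta_pos":[-15,2.2,-8],"dr":[0,0,0],"fingers":-0.5},
  ],
)

```text
time: 51.4
tool_pos: [0.5747, 0.0809, 0.2088]
tool_rot: [-3.141, -0.002, 1.432]
contact_force: [1.3, -0.2, -0.1]
opening: 0.069
grip_force: 0.0
```

Request:
step_arm(
  increments=[
    {"delta_pos":[-6,0.9,0],"dr":[0,0,0],"fingers":-0.5},
    {"delta_pos":[-12,1.7,0],"dr":[0,0,0],"fingers":-0.5},
    {"delta_pos":[-18,2.6,0],"dr":[0,0,0],"fingers":-0.5},
    {"delta_pos":[-22,3.2,0],"dr":[0,0,0],"fingers":-0.5},
    {"delta_pos":[-26,3.7,0],"dr":[0,0,0],"fingers":-0.5},
  ],
)

```text
time: 52.02
tool_pos: [0.5751, -0.1822, 0.2081]
tool_rot: [-3.141, -0.002, 1.43]
contact_force: [-0.9, -0.5, 0.1]
opening: 0.0684
grip_force: 0.0
```

Request:
step_arm(
  increments=[
    {"delta_pos":[-4,0.6,0],"dr":[0,0,-3],"fingers":-0.5},
    {"delta_pos":[-8,1.2,0],"dr":[0,0,-6],"fingers":-0.5},
    {"delta_pos":[-12,1.7,0.5],"dr":[0,0,-9],"fingers":-0.5},
    {"delta_pos":[-12,1.7,2],"dr":[0,0,-9],"fingers":-0.5},
    {"delta_pos":[-12,1.7,2],"dr":[0,0,-9],"fingers":-0.5},
  ],
)

```text
time: 52.65
tool_pos: [0.5745, -0.3006, 0.1859]
tool_rot: [-3.138, -0.005, 1.587]
contact_force: [0.1, 0.1, 0.2]
opening: 0.0686
grip_force: 0.0
```

Run:
```python
from h import *
st(); to([.5755,-.301,.08],1.588)
```

```text
t52.65 p [ 0.5745 -0.3006  0.1859] rpy [-3.138  -0.0047  1.5874] F [0.1 0.1 0.2] open 0.0686 grip 0.0
delta_pos [-0.09, 0.14, 10.59] dr [-0.2, -0.3, -0.0]
```

Request:
step_arm(
  increments=[
    {"delta_pos":[0,0.1,3],"dr":[0,0,0],"fingers":-0.5},
    {"delta_pos":[0,0.1,6],"dr":[0,0,0],"fingers":-0.5},
    {"delta_pos":[0,0.1,9],"dr":[0,0,0],"fingers":-0.5},
    {"delta_pos":[0,0.1,10.5],"dr":[0,0,0],"fingers":-0.5},
    {"delta_pos":[0,0.1,10.5],"dr":[0,0,0],"fingers":0},
  ],
)

```text
time: 53.28
tool_pos: [0.5762, -0.3004, 0.0822]
tool_rot: [-3.14, -0.003, 1.589]
contact_force: [-0.8, -0.3, -0.1]
opening: 0.063
grip_force: 0.0
```

Request:
step_arm(
  increments=[
    {"delta_pos":[0,0,0],"dr":[0,0,0],"fingers":1},
    {"delta_pos":[0,0,0],"dr":[0,0,0],"fingers":1},
    {"delta_pos":[0,0,0],"dr":[0,0,0],"fingers":1},
    {"delta_pos":[0,0,0],"dr":[0,0,0],"fingers":1},
    {"delta_pos":[0,0,0],"dr":[0,0,0],"fingers":1},
  ],
)

```text
time: 53.9
tool_pos: [0.5766, -0.3017, 0.0836]
tool_rot: [3.141, -0.001, 1.588]
contact_force: [-0.6, -0.3, 5.3]
opening: 0.0379
grip_force: 20.0
```

Request:
step_arm(
  increments=[
    {"delta_pos":[0,0,-2],"dr":[0,0,0],"fingers":1},
    {"delta_pos":[0,0,-5],"dr":[0,0,0],"fingers":1},
    {"delta_pos":[0,0,-9],"dr":[0,0,0],"fingers":1},
    {"delta_pos":[0,0,-12.5],"dr":[0,0,0],"fingers":1},
    {"delta_pos":[2,0,-12.5],"dr":[0,0,0],"fingers":1},
  ],
)

```text
time: 54.52
tool_pos: [0.5769, -0.283, 0.2104]
tool_rot: [3.137, 0.001, 1.586]
contact_force: [-0.3, 0.7, -1.3]
opening: 0.038
grip_force: 20.0
```

Request:
step_arm(
  increments=[
    {"delta_pos":[5,0.1,0],"dr":[0,0,0],"fingers":1},
    {"delta_pos":[11,0.2,0],"dr":[0,0,0],"fingers":1},
    {"delta_pos":[17,0.4,0],"dr":[0,0,0],"fingers":1},
    {"delta_pos":[23,0.5,0],"dr":[0,0,0],"fingers":1},
    {"delta_pos":[29,0.6,0],"dr":[0,0,0],"fingers":1},
  ],
)

```text
time: 55.15
tool_pos: [0.5756, 0.0111, 0.2067]
tool_rot: [-3.138, -0.003, 1.588]
contact_force: [0.4, 0.7, -1.0]
opening: 0.0378
grip_force: 20.0
```

Request:
step_arm(
  increments=[
    {"delta_pos":[6,0.1,0],"dr":[0,0,2],"fingers":1},
    {"delta_pos":[12,0.3,0],"dr":[0,0,4],"fingers":1},
    {"delta_pos":[18,0.4,0],"dr":[0,0,6],"fingers":1},
    {"delta_pos":[23,0.5,0],"dr":[0,0,8.8],"fingers":1},
    {"delta_pos":[26.6,0.6,0],"dr":[0,0,8.8],"fingers":1},
  ],
)

```text
time: 55.78
tool_pos: [0.5765, 0.2773, 0.2069]
tool_rot: [-3.138, -0.001, 1.436]
contact_force: [1.2, 0.0, 0.1]
opening: 0.0377
grip_force: 20.0
```

Request:
step_arm(
  increments=[
    {"delta_pos":[0,0,0],"dr":[0,0,0],"fingers":1},
    {"delta_pos":[0,0,0],"dr":[0,0,0],"fingers":1},
    {"delta_pos":[0,0,0.5],"dr":[0,0,0],"fingers":1},
    {"delta_pos":[0,0,0.5],"dr":[0,0,0],"fingers":1},
    {"delta_pos":[0,0,0.5],"dr":[0,0,0],"fingers":1},
  ],
)

```text
time: 56.4
tool_pos: [0.5786, 0.2739, 0.2039]
tool_rot: [-3.14, -0.002, 1.433]
contact_force: [0.7, -0.4, 0.0]
opening: 0.038
grip_force: 20.0
```

Run:
```python
from h import *
st(); to(tin(0,.021,.067),1.434)
```

```text
t56.40 p [0.5786 0.2739 0.2039] rpy [-3.1405e+00 -2.1000e-03  1.4334e+00] F [ 0.7 -0.4  0. ] open 0.038 grip 20.0
delta_pos [0.11, -0.02, 13.69] dr [-0.1, -0.1, -0.0]
```

Request:
step_arm(
  increments=[
    {"delta_pos":[0.15,0,3],"dr":[0,0,0],"fingers":1},
    {"delta_pos":[0.15,0,6],"dr":[0,0,0],"fingers":1},
    {"delta_pos":[0.15,0,9],"dr":[0,0,0],"fingers":1},
    {"delta_pos":[0.15,0,11],"dr":[0,0,0],"fingers":1},
    {"delta_pos":[0.15,0,12],"dr":[0,0,0],"fingers":1},
  ],
)

```text
time: 57.02
tool_pos: [0.5782, 0.2759, 0.0827]
tool_rot: [-3.139, -0.001, 1.434]
contact_force: [0.1, 0.1, -0.9]
opening: 0.038
grip_force: 20.0
```

Request:
step_arm(
  increments=[
    {"delta_pos":[0,0,0.5],"dr":[0,0,0],"fingers":1},
    {"delta_pos":[0,0,1.0],"dr":[0,0,0],"fingers":1},
    {"delta_pos":[0,0,1.4],"dr":[0,0,0],"fingers":1},
    {"delta_pos":[0,0,1.6],"dr":[0,0,0],"fingers":1},
    {"delta_pos":[0,0,1.6],"dr":[0,0,0],"fingers":1},
  ],
)

```text
time: 57.65
tool_pos: [0.5785, 0.2763, 0.0679]
tool_rot: [-3.141, -0.002, 1.434]
contact_force: [0.2, -1.2, -1.3]
opening: 0.0376
grip_force: 20.0
```

Request:
step_arm(
  increments=[
    {"delta_pos":[0,0,0],"dr":[0,0,0],"fingers":0.1},
    {"delta_pos":[0,0,0],"dr":[0,0,0],"fingers":-0.12},
    {"delta_pos":[0,0,0],"dr":[0,0,0],"fingers":-0.12},
    {"delta_pos":[0,0,-2],"dr":[0,0,0],"fingers":-0.12},
    {"delta_pos":[0,0,-6],"dr":[0,0,0],"fingers":-0.12},
  ],
)

```text
time: 58.28
tool_pos: [0.5774, 0.2757, 0.1267]
tool_rot: [-3.137, -0.0, 1.434]
contact_force: [0.4, 0.3, 0.2]
opening: 0.0512
grip_force: 0.0
```

Request:
step_arm(
  increments=[
    {"delta_pos":[0,0,-4],"dr":[0,0,0],"fingers":-0.12},
    {"delta_pos":[0,0,-8],"dr":[0,0,0],"fingers":-0.5},
    {"delta_pos":[-5,0.7,-8],"dr":[0,0,0],"fingers":-0.5},
    {"delta_pos":[-10,1.4,-8],"dr":[0,0,0],"fingers":-0.5},
    {"delta_pos":[-15,2,-8],"dr":[0,0,0],"fingers":-0.5},
  ],
)

```text
time: 58.9
tool_pos: [0.5779, 0.1233, 0.2077]
tool_rot: [-3.141, -0.002, 1.435]
contact_force: [-0.3, 0.1, 0.3]
opening: 0.0688
grip_force: 0.0
```

Request:
step_arm(
  increments=[
    {"delta_pos":[-6,0.8,0],"dr":[0,0,0],"fingers":-0.5},
    {"delta_pos":[-12,1.6,0],"dr":[0,0,0],"fingers":-0.5},
    {"delta_pos":[-18,2.4,0],"dr":[0,0,0],"fingers":-0.5},
    {"delta_pos":[-24,3.2,0],"dr":[0,0,0],"fingers":-0.5},
    {"delta_pos":[-30,4,0],"dr":[0,0,0],"fingers":-0.5},
  ],
)

```text
time: 59.52
tool_pos: [0.5767, -0.1799, 0.2071]
tool_rot: [-3.141, -0.002, 1.434]
contact_force: [0.7, -0.1, -0.5]
opening: 0.069
grip_force: 0.0
```

Request:
step_arm(
  increments=[
    {"delta_pos":[-5,0.7,0],"dr":[0,0,-3],"fingers":-0.5},
    {"delta_pos":[-10,1.4,0],"dr":[0,0,-6],"fingers":-0.5},
    {"delta_pos":[-14.5,2,0],"dr":[0,0,-8.8],"fingers":-0.5},
    {"delta_pos":[-16.6,2.3,0],"dr":[0,0,-8.8],"fingers":-0.5},
    {"delta_pos":[-16.6,2.3,1],"dr":[0,0,-8.8],"fingers":-0.5},
  ],
)

```text
time: 60.15
tool_pos: [0.5769, -0.3473, 0.1964]
tool_rot: [3.141, -0.001, 1.586]
contact_force: [-0.5, 1.2, -0.3]
opening: 0.0688
grip_force: 0.0
```

Run:
```python
from h import *
st(); to([.5765,-.3455,.08],1.588)
```

```text
t60.15 p [ 0.5769 -0.3473  0.1964] rpy [ 3.1413e+00 -1.2000e-03  1.5856e+00] F [-0.5  1.2 -0.3] open 0.0688 grip 0.0
delta_pos [0.16, -0.04, 11.64] dr [0.0, -0.1, -0.1]
```

Request:
step_arm(
  increments=[
    {"delta_pos":[0.1,0,3],"dr":[0,0,0],"fingers":-0.5},
    {"delta_pos":[0.1,0,7],"dr":[0,0,0],"fingers":-0.5},
    {"delta_pos":[0.1,0,10],"dr":[0,0,0],"fingers":-0.5},
    {"delta_pos":[0.1,0,11.5],"dr":[0,0,0],"fingers":-0.5},
    {"delta_pos":[0.1,0,11.5],"dr":[0,0,0],"fingers":0},
  ],
)

```text
time: 60.78
tool_pos: [0.5768, -0.3431, 0.0807]
tool_rot: [-3.139, -0.004, 1.589]
contact_force: [0.1, 0.1, 0.2]
opening: 0.0629
grip_force: 0.0
```

Request:
step_arm(
  increments=[
    {"delta_pos":[0,0,0],"dr":[0,0,0],"fingers":1},
    {"delta_pos":[0,0,0],"dr":[0,0,0],"fingers":1},
    {"delta_pos":[0,0,0],"dr":[0,0,0],"fingers":1},
    {"delta_pos":[0,0,0],"dr":[0,0,0],"fingers":1},
    {"delta_pos":[0,0,0],"dr":[0,0,0],"fingers":1},
  ],
)

```text
time: 61.4
tool_pos: [0.5774, -0.3447, 0.0826]
tool_rot: [3.141, -0.001, 1.588]
contact_force: [-0.7, 0.2, 6.0]
opening: 0.0384
grip_force: 19.8
```

Request:
step_arm(
  increments=[
    {"delta_pos":[0,0,-2],"dr":[0,0,0],"fingers":1},
    {"delta_pos":[0,0,-5],"dr":[0,0,0],"fingers":1},
    {"delta_pos":[0,0,-9],"dr":[0,0,0],"fingers":1},
    {"delta_pos":[0,0,-12.5],"dr":[0,0,0],"fingers":1},
    {"delta_pos":[2,0,-12.5],"dr":[0,0,0],"fingers":1},
  ],
)

```text
time: 62.02
tool_pos: [0.5776, -0.3264, 0.2097]
tool_rot: [3.137, 0.002, 1.586]
contact_force: [-0.0, -0.2, -0.8]
opening: 0.0384
grip_force: 19.8
```

Request:
step_arm(
  increments=[
    {"delta_pos":[5,0.1,0],"dr":[0,0,0],"fingers":1},
    {"delta_pos":[11,0.3,0],"dr":[0,0,0],"fingers":1},
    {"delta_pos":[17,0.5,0],"dr":[0,0,0],"fingers":1},
    {"delta_pos":[23,0.6,0],"dr":[0,0,0],"fingers":1},
    {"delta_pos":[29,0.8,0],"dr":[0,0,0],"fingers":1},
  ],
)

```text
time: 62.65
tool_pos: [0.5793, -0.0326, 0.2069]
tool_rot: [-3.14, -0.002, 1.588]
contact_force: [1.6, -0.4, -0.9]
opening: 0.0384
grip_force: 19.8
```

Request:
step_arm(
  increments=[
    {"delta_pos":[6,0.1,0],"dr":[0,0,0],"fingers":1},
    {"delta_pos":[12,0.3,0],"dr":[0,0,0],"fingers":1},
    {"delta_pos":[18,0.5,0],"dr":[0,0,0],"fingers":1},
    {"delta_pos":[24,0.6,0],"dr":[0,0,0],"fingers":1},
    {"delta_pos":[29,0.8,0],"dr":[0,0,0],"fingers":1},
  ],
)

```text
time: 63.28
tool_pos: [0.5821, 0.2579, 0.2074]
tool_rot: [-3.14, -0.002, 1.589]
contact_force: [0.8, -0.4, -0.3]
opening: 0.0383
grip_force: 19.8
```

Request:
step_arm(
  increments=[
    {"delta_pos":[3,0.1,0],"dr":[0,0,3],"fingers":1},
    {"delta_pos":[5,0.2,0],"dr":[0,0,6],"fingers":1},
    {"delta_pos":[6.1,0.3,0],"dr":[0,0,8.8],"fingers":1},
    {"delta_pos":[6.1,0.3,0.5],"dr":[0,0,8.8],"fingers":1},
    {"delta_pos":[6.1,0.3,0.5],"dr":[0,0,8.8],"fingers":1},
  ],
)

```text
time: 63.9
tool_pos: [0.5843, 0.316, 0.2019]
tool_rot: [-3.139, -0.001, 1.435]
contact_force: [0.0, -0.4, -1.0]
opening: 0.0384
grip_force: 19.8
```

Run:
```python
from h import *
st(); to(tin(0,.062,.068),1.434)
```

```text
t63.90 p [0.5843 0.316  0.2019] rpy [-3.1389e+00 -9.0000e-04  1.4351e+00] F [ 0.  -0.4 -1. ] open 0.0384 grip 19.8
delta_pos [-0.02, 0.0, 13.39] dr [-0.2, -0.0, 0.1]
```

Request:
step_arm(
  increments=[
    {"delta_pos":[0,0,3],"dr":[0,0,0],"fingers":1},
    {"delta_pos":[0,0,6],"dr":[0,0,0],"fingers":1},
    {"delta_pos":[0,0,9],"dr":[0,0,0],"fingers":1},
    {"delta_pos":[0,0,11],"dr":[0,0,0],"fingers":1},
    {"delta_pos":[0,0,12],"dr":[0,0,0],"fingers":1},
  ],
)

```text
time: 64.53
tool_pos: [0.5842, 0.316, 0.0817]
tool_rot: [-3.139, -0.001, 1.434]
contact_force: [-0.0, 0.8, -0.4]
opening: 0.0383
grip_force: 19.8
```

Request:
step_arm(
  increments=[
    {"delta_pos":[0,0,0.5],"dr":[0,0,0],"fingers":1},
    {"delta_pos":[0,0,0.9],"dr":[0,0,0],"fingers":1},
    {"delta_pos":[0,0,1.2],"dr":[0,0,0],"fingers":1},
    {"delta_pos":[0,0,1.4],"dr":[0,0,0],"fingers":1},
    {"delta_pos":[0,0,1.4],"dr":[0,0,0],"fingers":1},
  ],
)

```text
time: 65.15
tool_pos: [0.5846, 0.317, 0.069]
tool_rot: [-3.141, -0.002, 1.435]
contact_force: [-0.0, -0.1, -0.9]
opening: 0.0386
grip_force: 19.8
```

Request:
step_arm(
  increments=[
    {"delta_pos":[0,0,0.1],"dr":[0,0,0],"fingers":0.1},
    {"delta_pos":[0,0,0.1],"dr":[0,0,0],"fingers":-0.12},
    {"delta_pos":[0,0,0],"dr":[0,0,0],"fingers":-0.12},
    {"delta_pos":[0,0,-2],"dr":[0,0,0],"fingers":-0.12},
    {"delta_pos":[0,0,-6],"dr":[0,0,0],"fingers":-0.12},
  ],
)

```text
time: 65.78
tool_pos: [0.5836, 0.3163, 0.1278]
tool_rot: [-3.137, 0.0, 1.434]
contact_force: [0.5, -0.1, -0.4]
opening: 0.0514
grip_force: 0.0
```

Request:
step_arm(
  increments=[
    {"delta_pos":[0,0,-5],"dr":[0,0,0],"fingers":-0.12},
    {"delta_pos":[0,0,-10],"dr":[0,0,5],"fingers":-0.12},
    {"delta_pos":[-1.5,-5,-11],"dr":[0,0,15],"fingers":-0.12},
    {"delta_pos":[-3,-10,-11],"dr":[0,0,25],"fingers":-0.12},
    {"delta_pos":[-5,-15,-11],"dr":[0,0,35],"fingers":-0.12},
  ],
)

```text
time: 66.4
tool_pos: [0.4278, 0.2872, 0.2393]
tool_rot: [-3.14, -0.002, 0.818]
contact_force: [0.1, 0.4, 1.0]
opening: 0.0513
grip_force: 0.0
```

Request:
step_arm(
  increments=[
    {"delta_pos":[0,0,0],"dr":[0,0,10],"fingers":0},
    {"delta_pos":[0,0,0],"dr":[0,0,20],"fingers":0},
    {"delta_pos":[0,0,0],"dr":[0,0,30],"fingers":0},
    {"delta_pos":[0,0,0],"dr":[0,0,40],"fingers":0},
    {"delta_pos":[0,0,0],"dr":[0,0,50],"fingers":0},
  ],
)

```text
time: 67.03
tool_pos: [0.4293, 0.2874, 0.2393]
tool_rot: [-3.139, 0.0, -0.055]
contact_force: [-0.2, 1.0, -0.9]
opening: 0.0455
grip_force: 0.0
```

Run:
```python
from h import *
st()
im=viewer.read_camera("top"); s=viewer.read_camera("scene")
cv2.imwrite("pics/s13.png",s[:,:,::-1]); cv2.imwrite("pics/t13.png",im[:,:,::-1])
W=((0,90,20),(15,255,120))
blob(im,150,235,260,330,*W,.044); blob(s,290,70,390,160,*W,.044,"scene")
# cartons from the top view: brown-ish light wood
hsv=cv2.cvtColor(im,cv2.COLOR_RGB2HSV); h=hsv[165:235,165:260]
m=cv2.inRange(h,(5,60,40),(25,255,255)); n,l,st_,c=cv2.connectedComponentsWithStats(m)
for k in range(1,n):
    if st_[k,4]>20: 
        w=unproj("top",[c[k]+[165,165]],.092)[0]; print(st_[k],RT.inv().apply(w-TC).round(4))
to([.3777,.2794,.20],-.15)
```

```text
t67.03 p [0.4293 0.2874 0.2393] rpy [-3.1393e+00  4.0000e-04 -5.4800e-02] F [-0.2  1.  -0.9] open 0.0455 grip 0.0
n 140 px [202.9 280.8] centre [0.3757 0.2797] len 0.0628 dir deg -8.7
n 2 px [324.5 159. ] centre [0.3504 0.2878] len 0.0028 dir deg -151.2
[  12   14   72   28 1269] [-0.0016  0.0007  0.092 ]
[23 36 16  3 22] [-0.029   0.0323  0.092 ]
delta_pos [-5.11, 1.07, 3.92] dr [-0.1, 0.0, 5.7]
```

Request:
step_arm(
  increments=[
    {"delta_pos":[-2.5,0.5,2],"dr":[0,0,3],"fingers":0},
    {"delta_pos":[-5.1,0.9,4],"dr":[0,0,5.4],"fingers":0},
    {"delta_pos":[-5.1,0.9,9],"dr":[0,0,5.4],"fingers":0},
    {"delta_pos":[-5.1,0.9,14],"dr":[0,0,5.4],"fingers":0},
    {"delta_pos":[-5.1,0.9,14],"dr":[0,0,5.4],"fingers":0},
  ],
)

```text
time: 67.75
tool_pos: [0.3757, 0.2802, 0.0967]
tool_rot: [3.139, 0.007, -0.14]
contact_force: [0.0, -0.3, 0.7]
opening: 0.0458
grip_force: 0.0
```

Request:
step_arm(
  increments=[
    {"delta_pos":[0,0,0],"dr":[0,0,0],"fingers":0},
    {"delta_pos":[0,0,0],"dr":[0,0,0],"fingers":0},
    {"delta_pos":[0,0,0],"dr":[0,0,0],"fingers":0},
    {"delta_pos":[0,0,0],"dr":[0,0,0],"fingers":0},
    {"delta_pos":[0,0,0],"dr":[0,0,0],"fingers":0},
  ],
)

```text
time: 68.38
tool_pos: [0.3779, 0.2813, 0.0993]
tool_rot: [-3.139, 0.001, -0.143]
contact_force: [0.6, 0.4, -0.2]
opening: 0.0461
grip_force: 0.0
```

Run:
```python
from h import *
P_=[];
for i in range(6):
    s=robot.observe(); P_.append(s["tool_pos"]); viewer.read_camera("top")
print(np.round(P_,4)); s["tool_pos"]=np.mean(P_,0); to([.3769,.281,.026],-.148,s=s)
```

```text
[[0.3779 0.2813 0.0993]
 [0.3778 0.2813 0.0991]
 [0.3778 0.2812 0.0991]
 [0.3778 0.2812 0.099 ]
 [0.3778 0.2812 0.099 ]
 [0.3778 0.2812 0.0989]]
delta_pos [-0.08, 0.05, 7.31] dr [-0.1, 0.1, 0.3]
```

Request:
step_arm(
  increments=[
    {"delta_pos":[-0.1,0,3],"dr":[0,0,0.3],"fingers":0},
    {"delta_pos":[-0.1,0,5],"dr":[0,0,0.3],"fingers":0},
    {"delta_pos":[-0.1,0,6.5],"dr":[0,0,0.3],"fingers":0},
    {"delta_pos":[-0.1,0,7.2],"dr":[0,0,0.3],"fingers":0},
    {"delta_pos":[-0.1,0,7.2],"dr":[0,0,0.3],"fingers":0},
  ],
  newtons=40,
)

```text
time: 69.3
tool_pos: [0.3767, 0.2815, 0.0268]
tool_rot: [-3.14, 0.002, -0.149]
contact_force: [-0.7, 0.1, -0.3]
opening: 0.0457
grip_force: 0.0
```

Request:
step_arm(
  increments=[
    {"delta_pos":[0,0,0],"dr":[0,0,0],"fingers":1},
    {"delta_pos":[0,0,0],"dr":[0,0,0],"fingers":1},
    {"delta_pos":[0,0,0],"dr":[0,0,0],"fingers":1},
    {"delta_pos":[0,0,0],"dr":[0,0,0],"fingers":1},
    {"delta_pos":[0,0,0],"dr":[0,0,0],"fingers":1},
  ],
)

```text
time: 69.92
tool_pos: [0.3769, 0.2816, 0.0273]
tool_rot: [-3.139, 0.001, -0.148]
contact_force: [-0.1, -0.4, 2.5]
opening: 0.0156
grip_force: 40.0
```

Request:
step_arm(
  increments=[
    {"delta_pos":[0,0,-1],"dr":[0,0,0],"fingers":1},
    {"delta_pos":[0,0,-4],"dr":[0,0,0],"fingers":1},
    {"delta_pos":[0,0,-8],"dr":[0,0,0],"fingers":1},
    {"delta_pos":[0,0,-12],"dr":[0,0,0],"fingers":1},
    {"delta_pos":[0,0,-15],"dr":[0,0,0],"fingers":1},
  ],
)

```text
time: 70.55
tool_pos: [0.3769, 0.2813, 0.1791]
tool_rot: [-3.139, -0.0, -0.149]
contact_force: [0.5, 0.5, -2.3]
opening: 0.0159
grip_force: 40.0
```

Request:
step_arm(
  increments=[
    {"delta_pos":[4,0,0],"dr":[0,0,0],"fingers":1},
    {"delta_pos":[9,0,0],"dr":[0,0,0],"fingers":1},
    {"delta_pos":[14,0,0],"dr":[0,0,0],"fingers":1},
    {"delta_pos":[19,0,0],"dr":[0,0,0],"fingers":1},
    {"delta_pos":[19.9,0,0],"dr":[0,0,0],"fingers":1},
  ],
)

```text
time: 71.18
tool_pos: [0.5759, 0.2506, 0.1762]
tool_rot: [-3.14, 0.001, -0.151]
contact_force: [0.7, -0.0, -0.8]
opening: 0.0158
grip_force: 40.0
```

Request:
step_arm(
  increments=[
    {"delta_pos":[0,0,0],"dr":[0,0,0],"fingers":1},
    {"delta_pos":[0,0,0],"dr":[0,0,0],"fingers":1},
    {"delta_pos":[0,0,0],"dr":[0,0,0],"fingers":1},
    {"delta_pos":[0,0,0],"dr":[0,0,0],"fingers":1},
    {"delta_pos":[0,0,0],"dr":[0,0,0],"fingers":1},
  ],
)

```text
time: 71.8
tool_pos: [0.5734, 0.2519, 0.177]
tool_rot: [-3.14, 0.001, -0.148]
contact_force: [-0.6, -0.5, -1.9]
opening: 0.0158
grip_force: 40.0
```

Run:
```python
from h import *
st(); to([.576,.2536,.140],-.148)
im=viewer.read_camera("top"); s=viewer.read_camera("scene")
cv2.imwrite("pics/s14.png",s[:,:,::-1]); cv2.imwrite("pics/t14.png",im[:,:,::-1])
```

```text
t71.80 p [0.5734 0.2519 0.177 ] rpy [-3.1395e+00  1.0000e-03 -1.4820e-01] F [-0.6 -0.5 -1.9] open 0.0158 grip 40.0
delta_pos [0.23, -0.19, 3.7] dr [-0.1, 0.1, -0.0]
```

Request:
step_arm(
  increments=[
    {"delta_pos":[0.2,-0.2,1],"dr":[0,0,0],"fingers":1},
    {"delta_pos":[0.2,-0.2,2],"dr":[0,0,0],"fingers":1},
    {"delta_pos":[0.2,-0.2,3],"dr":[0,0,0],"fingers":1},
    {"delta_pos":[0.2,-0.2,3.5],"dr":[0,0,0],"fingers":1},
    {"delta_pos":[0.2,-0.2,3.5],"dr":[0,0,0],"fingers":1},
  ],
)

```text
time: 72.53
tool_pos: [0.5757, 0.2534, 0.1412]
tool_rot: [-3.14, 0.002, -0.149]
contact_force: [-0.0, -0.2, -2.3]
opening: 0.0155
grip_force: 40.0
```

Request:
step_arm(
  increments=[
    {"delta_pos":[0,0,0.2],"dr":[0,0,0],"fingers":1},
    {"delta_pos":[0,0,0.4],"dr":[0,0,0],"fingers":1},
    {"delta_pos":[0,0,0.6],"dr":[0,0,0],"fingers":1},
    {"delta_pos":[0,0,0.8],"dr":[0,0,0],"fingers":1},
    {"delta_pos":[0,0,0.8],"dr":[0,0,0],"fingers":1},
  ],
)

```text
time: 73.15
tool_pos: [0.5754, 0.2537, 0.1352]
tool_rot: [-3.139, 0.001, -0.148]
contact_force: [-5.7, -0.9, 6.3]
opening: 0.0153
grip_force: 40.0
```

Request:
step_arm(
  increments=[
    {"delta_pos":[0,0,-0.4],"dr":[0,0,0],"fingers":1},
    {"delta_pos":[-0.2,0,-0.4],"dr":[0,0,0],"fingers":1},
    {"delta_pos":[-0.2,0,0],"dr":[0,0,0],"fingers":1},
    {"delta_pos":[-0.2,0,0.1],"dr":[0,0,0],"fingers":1},
    {"delta_pos":[-0.2,0,0.2],"dr":[0,0,0],"fingers":1},
  ],
)

```text
time: 73.78
tool_pos: [0.5739, 0.2541, 0.1315]
tool_rot: [-3.139, 0.001, -0.148]
contact_force: [0.1, 2.6, -0.3]
opening: 0.0158
grip_force: 40.0
```

Run:
```python
from h import *
s=st(); print(s["torque"].round(2))
```

```text
t73.78 p [0.5739 0.2541 0.1315] rpy [-3.1393e+00  1.3000e-03 -1.4850e-01] F [ 0.1  2.6 -0.3] open 0.0158 grip 40.0
[0.27 0.19 0.04]
```

Request:
step_arm(
  increments=[
    {"delta_pos":[0,-0.1,0.1],"dr":[0,0,0],"fingers":1},
    {"delta_pos":[0,-0.1,0.2],"dr":[0,0,0],"fingers":1},
    {"delta_pos":[0,-0.1,0.3],"dr":[0,0,0],"fingers":1},
    {"delta_pos":[0,-0.1,0.4],"dr":[0,0,0],"fingers":1},
    {"delta_pos":[0,-0.1,0.4],"dr":[0,0,0],"fingers":1},
  ],
)

```text
time: 74.4
tool_pos: [0.5739, 0.2548, 0.1288]
tool_rot: [-3.14, 0.001, -0.148]
contact_force: [-4.0, -1.2, 7.1]
opening: 0.0155
grip_force: 40.0
```

Run:
```python
from h import *
s=st(); print(s["torque"].round(2))
```

```text
t74.40 p [0.5739 0.2548 0.1288] rpy [-3.1395e+00  8.0000e-04 -1.4830e-01] F [-4.  -1.2  7.1] open 0.0155 grip 40.0
[-0.16  0.59  0.11]
```

Request:
step_arm(
  increments=[
    {"delta_pos":[0,0,0],"dr":[0,0,0],"fingers":0.4},
    {"delta_pos":[0,0,0],"dr":[0,0,0],"fingers":0.2},
    {"delta_pos":[0,0,0],"dr":[0,0,0],"fingers":0.2},
    {"delta_pos":[0,0,-2],"dr":[0,0,0],"fingers":0.2},
    {"delta_pos":[0,0,-4],"dr":[0,0,0],"fingers":0.2},
  ],
)

```text
time: 75.03
tool_pos: [0.574, 0.2547, 0.1678]
tool_rot: [-3.14, 0.002, -0.149]
contact_force: [-0.3, 0.2, 0.2]
opening: 0.0367
grip_force: 0.0
```

Request:
step_arm(
  increments=[
    {"delta_pos":[-2,0,-1],"dr":[0,0,0],"fingers":1},
    {"delta_pos":[-5.2,0,-1],"dr":[0,0,0],"fingers":1},
    {"delta_pos":[-5.2,0,-1],"dr":[0,0,0],"fingers":1},
    {"delta_pos":[-5.2,0,-1],"dr":[0,0,0],"fingers":1},
    {"delta_pos":[-5.2,0,-1],"dr":[0,0,0],"fingers":1},
  ],
)

```text
time: 75.65
tool_pos: [0.5235, 0.2622, 0.1776]
tool_rot: [-3.14, 0.001, -0.149]
contact_force: [-0.6, 0.0, 0.3]
opening: 0.0003
grip_force: 0.0
```

Run:
```python
from h import *
s=st()
im=viewer.read_camera("top"); sc=viewer.read_camera("scene")
W=((0,90,20),(15,255,120))
blob(im,180,155,240,220,*W,.142); blob(sc,370,135,425,190,*W,.137,"scene")
cv2.imwrite("pics/s15.png",sc[:,:,::-1]); cv2.imwrite("pics/t15.png",im[:,:,::-1])
```

```text
t75.65 p [0.5235 0.2622 0.1776] rpy [-3.1396e+00  8.0000e-04 -1.4910e-01] F [-0.6  0.   0.3] open 0.0003 grip 0.0
n 75 px [209.3 179.6] centre [0.5917 0.2512] len 0.0323 dir deg -8.2
n 193 px [398.7 167.7] centre [0.5769 0.2489] len 0.0712 dir deg -6.1
```

Request:
step_arm(
  increments=[
    {"delta_pos":[0,0,2],"dr":[0,0,0],"fingers":1},
    {"delta_pos":[0,0,4],"dr":[0,0,0],"fingers":1},
    {"delta_pos":[0,0,5],"dr":[0,0,0],"fingers":1},
    {"delta_pos":[0,0,5.4],"dr":[0,0,0],"fingers":1},
    {"delta_pos":[0,0,5.8],"dr":[0,0,0],"fingers":1},
  ],
)

```text
time: 76.38
tool_pos: [0.5231, 0.2627, 0.1202]
tool_rot: [-3.139, 0.0, -0.149]
contact_force: [-0.9, -0.4, -0.6]
opening: 0.0006
grip_force: 0.0
```

Request:
step_arm(
  increments=[
    {"delta_pos":[0,0,0.1],"dr":[0,0,0],"fingers":1},
    {"delta_pos":[0,0,0.2],"dr":[0,0,0],"fingers":1},
    {"delta_pos":[0,0,0.3],"dr":[0,0,0],"fingers":1},
    {"delta_pos":[0,0,0.4],"dr":[0,0,0],"fingers":1},
    {"delta_pos":[0,0,0.5],"dr":[0,0,0],"fingers":1},
  ],
)

```text
time: 77.0
tool_pos: [0.5227, 0.2626, 0.1148]
tool_rot: [-3.14, 0.001, -0.149]
contact_force: [0.2, 0.5, -0.5]
opening: 0.0005
grip_force: 0.0
```

Request:
step_arm(
  increments=[
    {"delta_pos":[0,0,0.1],"dr":[0,0,0],"fingers":1},
    {"delta_pos":[0,0,0.2],"dr":[0,0,0],"fingers":1},
    {"delta_pos":[0,0,0.3],"dr":[0,0,0],"fingers":1},
    {"delta_pos":[0,0,0.3],"dr":[0,0,0],"fingers":1},
    {"delta_pos":[0,0,0.3],"dr":[0,0,0],"fingers":1},
  ],
)

```text
time: 77.62
tool_pos: [0.5227, 0.2626, 0.1142]
tool_rot: [-3.139, -0.0, -0.148]
contact_force: [-5.6, -3.3, 15.4]
opening: 0.0004
grip_force: 7.9
```

Run:
```python
from h import *
s=st(); print(s["torque"].round(2))
```

```text
t77.62 p [0.5227 0.2626 0.1142] rpy [-3.139e+00 -3.000e-04 -1.484e-01] F [-5.6 -3.3 15.4] open 0.0004 grip 7.9
[-0.46  1.13  0.01]
```

Request:
step_arm(
  increments=[
    {"delta_pos":[0,0,0.1],"dr":[0,0,0],"fingers":1},
    {"delta_pos":[0,0,0.2],"dr":[0,0,0],"fingers":1},
    {"delta_pos":[0,0,0.2],"dr":[0,0,0],"fingers":1},
    {"delta_pos":[0,0,0.2],"dr":[0,0,0],"fingers":1},
    {"delta_pos":[0,0,0.2],"dr":[0,0,0],"fingers":1},
  ],
)

```text
time: 78.25
tool_pos: [0.5228, 0.2626, 0.1141]
tool_rot: [-3.139, -0.001, -0.148]
contact_force: [-10.4, -3.6, 29.0]
opening: 0.0004
grip_force: 14.1
```

Request:
step_arm(
  increments=[
    {"delta_pos":[0,0,-1],"dr":[0,0,0],"fingers":1},
    {"delta_pos":[0,0,-4],"dr":[0,0,0],"fingers":1},
    {"delta_pos":[0,0,-7],"dr":[0,0,0],"fingers":1},
    {"delta_pos":[-3,0,-8],"dr":[0,0,0],"fingers":1},
    {"delta_pos":[-8,0,-8],"dr":[0,0,0],"fingers":1},
  ],
)

```text
time: 78.88
tool_pos: [0.4442, 0.2744, 0.1906]
tool_rot: [-3.138, -0.001, -0.15]
contact_force: [-1.1, 0.8, -0.4]
opening: 0.0003
grip_force: 0.0
```

Request:
step_arm(
  increments=[
    {"delta_pos":[-5,0,0],"dr":[0,0,0],"fingers":1},
    {"delta_pos":[-8,2,0],"dr":[0,0,0],"fingers":1},
    {"delta_pos":[-8,5,0],"dr":[0,0,0],"fingers":1},
    {"delta_pos":[-8,8,0],"dr":[0,0,0],"fingers":1},
    {"delta_pos":[-8,8,0],"dr":[0,0,0],"fingers":1},
  ],
)

```text
time: 79.5
tool_pos: [0.3524, 0.2059, 0.19]
tool_rot: [-3.14, 0.001, -0.151]
contact_force: [0.2, 0.4, -0.1]
opening: 0.0003
grip_force: 0.0
```

Run:
```python
from h import *
s=st()
im=viewer.read_camera("top"); sc=viewer.read_camera("scene")
cv2.imwrite("pics/s16.png",sc[:,:,::-1]); cv2.imwrite("pics/t16.png",im[:,:,::-1])
g=lambda f: cv2.cvtColor(cv2.imread(f),cv2.COLOR_BGR2GRAY)
def sh(A0,B0,x0,y0,x1,y1):
    A=cv2.resize(A0[y0:y1,x0:x1],None,fx=8,fy=8,interpolation=cv2.INTER_CUBIC);B=cv2.resize(B0[y0-6:y1+6,x0-6:x1+6],None,fx=8,fy=8,interpolation=cv2.INTER_CUBIC)
    r=cv2.matchTemplate(B,A,cv2.TM_CCOEFF_NORMED);_,m,_,l=cv2.minMaxLoc(r); return (np.array(l)/8-6).tolist(),round(float(m),3)
a,b=g("pics/scene4.png"),g("pics/s16.png")
for n,w in dict(tab=(368,147,381,158),bar=(384,156,414,182),far=(425,156,440,172),bottom=(395,196,408,210),left=(354,176,364,190)).items(): print(n,sh(a,b,*w))
a,b=g("pics/top4.png"),g("pics/t16.png")
for n,w in dict(bar=(198,170,218,206),tabR=(210,215,240,236),TL=(168,152,182,166),TR=(246,160,262,176)).items(): print("top",n,sh(a,b,*w))
show("m12",crop(sc,340,130,450,240,400,400),crop(im,150,140,400,340,400,320)[:0] if 0 else np.vstack([crop(im,150,140,400,270,400,208),crop(sc,220,140,380,260,400,192)]))
```

```text
t79.50 p [0.3524 0.2059 0.19  ] rpy [-3.1397e+00  1.0000e-03 -1.5050e-01] F [ 0.2  0.4 -0.1] open 0.0003 grip 0.0
tab ([0.625, 0.5], 0.949)
bar ([0.0, 0.25], 0.996)
far ([0.0, 0.25], 0.992)
bottom ([0.0, 0.25], 0.997)
left ([0.375, 0.75], 0.936)
top bar ([0.375, -0.125], 0.993)
top tabR ([0.25, 0.0], 0.985)
top TL ([-0.125, 0.0], 0.752)
top TR ([0.25, 0.25], 0.976)
```

View pics/m12.png

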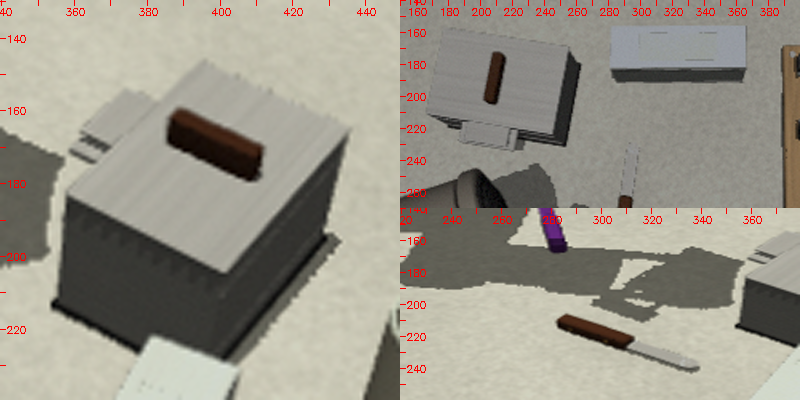

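```bash
python3 -c "
from cell import robot
print(robot.hand_in())"
```

```text
the job is handed in; nothing more can be done
None
```

The job is handed in after about 80 s of robot time; no verdict was returned. In the last pictures the jaw holds the box base, the gift lid stands on the counter, the knife lies flat, and the tea tin's lid is pressed home over all four cartons.

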